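# Set the filter slide to its click stop

## Task

Loosen the filter slide by turning its wing clamp knob anticlockwise nearly to its stop, then take the upright tab and push the slide along its bar, away from the knob end, until the ball in the index block clicks into the slide's notch. Finish holding the tab gripped between the fingers with the ball seated in the notch and the knob still loose, and leave the two vials and the timer where they stand.

Things in the scene. Friction and masses are not known exactly. Their poses are not given: they have to be found in the camera images.
- stage_base: Fixed aluminium base plate of the filter stage, 112 x 300 x 10 mm, on the table. Origin on the table under the middle of the guide bar; the plate reaches from x = -41 to +71 mm and y = -150 to +150 mm. Its y axis runs along the guide bar; its +x side (away from the robot) carries the index block; z up. A dark end stop, 32 mm tall, stands at each end of the bar.
- filter_slide: Black filter slide on the guide bar: plate 160 mm along the bar, 56 mm across, top 34 mm above the table, round window in its middle, clamp knob near its +y end, tab near its -y end. Origin at table height under its middle; axes as stage_base. The ball's notch, 15 mm wide, is in its far (+x) edge, at y = +18 mm.
- slide_travel (a joint): Travel of the slide, m. 0 = at the end stop on the base's +y side, growing towards the base's -y; hard stop at 0.105; starts at 0 to 0.025. Unclamped it runs with 1 to 3 N of drag.
- tab_grip (a point): Point inside the upright black finger tab fixed on the slide, 107 mm from the knob's axis towards the base's -y. The tab is 14 mm thick across the bar, 26 mm long along it, its top 73 mm above the table; the point is 61 mm above the table, in the middle of the tab. Grip across the bar (closing along the base's x). Axes as stage_base.
- clamp_knob (a joint): Angle of the wing clamp knob on the slide, rad. 0 = clamped tight, grows as the knob turns anticlockwise seen from above (loosening); starts at 0 to 0.15. The clamp fully lets go at 0.9; hard stop at 1.4. It takes about 0.15 N m and stays where it is left. Clamped, the slide resists over 20 N.
- knob_grip (a point): Point on the knob's axis (vertical) to grip: 59 mm above the table, 11 mm below the knob's top. The knob is a straight upright wing 44 mm long, 12 mm thick, on a round 34 mm foot; this frame turns with it: the wing lies along its x, so close the fingers along its y. At joint 0 its axes are those of stage_base.
- index_block: Fixed grey block with a dark cover, 64 mm long along the bar, 43 mm tall, bolted on the base beside the slide on its +x side; its origin is at table height on the bar's centre line, its y axis along the bar. The cover overhangs the slide's edge and hides a sprung ball, which is somewhere within 8 mm along the bar of the block's middle.
- detent_ball (a joint): How far the hidden ball is pressed back, m: about 0.0038 riding on the slide's plain edge, 0 seated in the middle of the notch, 0.002 at about 2 mm off the middle. Running into the notch the slide is pulled forward with up to 6 N; leaving it past the middle takes about 10 N, so a sudden change is felt. Let go anywhere within 4 mm of the notch's middle, the slide centres itself.
- vial_a: Clear flip-lid vial, 63 x 50 x 90 mm, loose, standing beyond the -y end of the base; origin under its middle. Leave alone.
- vial_b: The second clear flip-lid vial, 63 x 50 x 90 mm, loose, standing beside the other. Leave alone.
- kitchen_timer: Flat white timer, 68 x 68 x 20 mm, loose, lying on the table on the robot's side of the base. Leave alone.

How it is judged:
On the way:
1. the clamp knob is loosened while the slide still stands at its starting place (value of joint clamp_knob above 1 rad and distance of filter_slide from where it was at the start of the episode below 0.01 m), for 0.1 s.
At the end, for the whole second after the job is handed in: The ball is seated in the notch (pressed back less than 2 mm, that is, the slide within about 2 mm of the notch's middle), the slide is still, the knob is loose (over 0.9 rad), and the fingers hold the tab: more than 5 N on it, with the TCP within 30 mm of the grip point (value of joint detent_ball below 0.002 m and value of joint clamp_knob above 0.9 rad and linear speed of filter_slide below 0.01 m/s and distance between the grasp point and tab_grip below 0.03 m and contact force between the fingers and filter_slide above 5 N); the arm keeps its last pose, push and grip.
It fails at once if the slide is forced along while still clamped (value of joint clamp_knob below 0.7 rad and distance of filter_slide from where it was at the start of the episode above 0.012 m).
It fails at once if a vial or the timer is pushed away or tipped (distance of any of vial_a, vial_b, kitchen_timer from where it was at the start of the episode above 0.03 m or angle between any of vial_a, vial_b's own z axis and vertical above 0.5 rad).
It also fails if it takes over 58 s, if anything falls off the work surface, if the arm or the gripper's body presses on something with over 40 N, if the wrist force passes 120 N, or if a joint passes its speed limit or range.

## Robot

A 6-joint arm with a two-finger parallel gripper is mounted at the origin on the work surface; the furniture and walls round the work are solid. World frame = base frame: x ahead of the robot, y to its left, z up, the work surface at z = 0. Lengths are in m, angles in rad, forces in N, time in s.
With the tool pointing down it reaches from about 0.35 to 0.975 m from the base axis. Payload 4.9 kg.
Tool frame: the origin (TCP) lies between the finger pads, 19 mm behind the fingertips; this is the grasp point; z points along the fingers, y is the line along which they close (so a half turn about z gives the same grasp; the last joint's range is limited). The gripper opens to 85 mm and grips with 20 to 120 N. Pads are 22 mm wide; open, the fingers measure 114 mm over their backs; the gripper's body (76 mm by 85 mm) begins 54 mm behind the grasp point. The pads swing forward as they close: fully open they stand 13 mm farther back than shut.
Start: joints at [-1.324, 0.053, 1.613, -0, 1.476, -0.119], TCP at [0.224, -0.584, 0.25] pointing down, gripper open.
Joint ranges: [-3.01, 3.01], [-1.01, 2.22], [0.06, 2.58], [-1.02, 4.17], [0.09, 2.62], [-3.14, 3.14]. Speed limits (rad/s): [2.57, 2.57, 3.14, 3.14, 3.14, 3.14].

## Interface

Orientations are given as a unit quaternion [w, x, y, z].
In Python, from plant import manip gives the robot as it stands. The module is installed in compiled form; this text tells all that it offers.
- The arm moves only by the tool arm_command, never from a script. Its argument "moves" is a list of rows, each a list of 3 entries, a list of its own where there are three numbers: the opening, from -1 (shut) to 1 (fully open), then the shift along the tool's x, y, z in units of 0.15 m (1.0 is 0.15 m), then the turn about the tool's z in units of 2 pi rad (1.0 is 2 pi rad). A call has 1 to 20 rows; each row is the pose to reach, as a shift and turn from the pose commanded when the call began, along the tool's axes at that moment, turning the shorter way round; what a row does not reach only later rows make up. A row lasts 1/12 s, in which the tool goes at most 41.7 mm and 7.16 degrees, less where a joint would pass 70% of its speed; a pose out of reach is approached as far as the arm can. A call with a number of a shift or a turn outside -1 to 1 is refused whole. A call with a gripper value outside its range is refused whole. The fingers move at their own pace and stop on an object; the grip force is fixed at half the most. Time passes only in rows, so rows that repeat a pose let the fingers close. It gives the time, the measured TCP pose, the force, the opening and the grip force at its end, in the units of the state.
- manip.state(): the state, without advancing time (a new reading comes with each control period).
- manip.grab_frame(name): name is "side" or "top"; returns a dict with "frame" (384x512x3 uint8, red, green, blue), "fx", "fy", "cx", "cy" (pixels), "k1" (the pictures are not rectified: a ray, as slopes to the right and down, at radius r is drawn at 1 + k1 r^2 times it, then the intrinsics apply), "R" (3x3) and "t" (3): a world point X has camera coordinates R X + t. Camera axes: x right, y down, z forward; pixel columns grow to the right and rows downward; lengths in m; the calibration is good to about 2 mm. A picture is of the moment at which its call begins. There is no depth.
- manip.job_done(): hands the job in; it is judged then, once.
Trained networks look in a picture, given as the dict that the camera call returned (one of the last four; its "shot" number tells which), for a name from the list of things; names that differ only in an ending like _2 or _b are one class to them, and where a whole thing is asked for, a point or a joint stands for the part that bears it (a point fixed in the world has none). Each returns a list of dicts, best first, with "confidence" (0 to 1); they miss things now and then, are a little off and sometimes report something else, mostly with a low value. They report only what shows in the picture. A call takes as long as a camera call.
- manip.search_frame(picture, target): "extent" ([left, top, right, bottom] in pixels, round what is visible of it).
The state is a dict: "time": time; "joint_pos": joint angles; "joint_vel": joint speeds; "joint_efforts": joint torques, N m; "tool_pos": TCP position; "tool_rot": TCP orientation; "contact_force": force on the tool from outside, world axes, zero at the start; "ft_torque": the same for the moment, N m; "gripper_width": opening from 0.0 (shut) to 1.0 (fully open); "grasp_force": force on a finger pad.
Only numpy, scipy, OpenCV 4.12 (cv2) and the standard library are available. Lean on these libraries where they do the work, as an engineer would, in place of code of your own. Each camera call takes 0.05 s, during which the arm holds its last target. There are 200 camera calls.

## Working session

There is one attempt and no reset: what is moved stays moved. The work goes in short steps, Python scripts to look and compute and a tool call to move; the robot and the scene stay as the last step left them, time stands still between calls to the robot, and variables do not carry over. Pictures are saved under pics/ and viewed, at most 10 in all, crops included, and the job is handed in when it is done.

Besides the shell and the picture viewer there is one more tool, called after "Request:" by a JSON object that holds its "api" and its "payload". arm_command: Moves the arm, as the interface text tells. Shifts and turns lie within -1 to 1; 1 stands for 0.15 m of shift or 2 pi rad of turn. Its arguments: {"type":"object","properties":{"moves":{"type":"array"}},"required":["moves"]}

```bash
mkdir -p pics
cat > h.py <<'E'
import numpy as np, cv2
from plant import manip
def px2ray(p,u,v):
    xd,yd=(u-p["cx"])/p["fx"],(v-p["cy"])/p["fy"]
    x,y=xd,yd
    for _ in range(20):
        s=1+p["k1"]*(x*x+y*y); x,y=xd/s,yd/s
    R,t=np.array(p["R"]),np.array(p["t"])
    return -R.T@t, R.T@np.array([x,y,1.])
def at_z(p,u,v,z):
    o,d=px2ray(p,u,v); return o+d*(z-o[2])/d[2]
def proj(p,X):
    c=np.array(p["R"])@np.array(X)+np.array(p["t"]); x,y=c[:2]/c[2]
    s=1+p["k1"]*(x*x+y*y); return np.array([p["cx"]+p["fx"]*x*s,p["cy"]+p["fy"]*y*s])
def save(p,n,crop=None,k=1):
    f=p["frame"][:,:,::-1]
    if crop: l,t,r,b=crop; f=f[t:b,l:r]
    cv2.imwrite("pics/"+n,cv2.resize(f,None,fx=k,fy=k,interpolation=cv2.INTER_CUBIC))
E
python3 - <<'E'
from h import *
s=manip.state(); print(s)
for n in("top","side"):
    p=manip.grab_frame(n); save(p,n+"0.png",k=1.5)
    print(n,p["fx"],p["k1"],-np.array(p["R"]).T@p["t"])
    for g in("stage_base","filter_slide","tab_grip","clamp_knob","index_block","vial_a","kitchen_timer"):
        print(g,[(np.round(d["extent"]).tolist(),round(d["confidence"],2)) for d in manip.search_frame(p,g)[:2]])
E
```

```text
{'time': 0.0, 'joint_pos': array([-1.32399437e+00,  5.33753938e-02,  1.61427438e+00, -2.39018142e-06,
        1.47600918e+00, -1.19025649e-01]), 'joint_vel': array([-0.00050486,  0.00069638,  0.00140428,  0.00026489,  0.00061677,
        0.00094137]), 'joint_efforts': array([-1.14654864e-03, -3.93670321e+01, -3.70178211e+01, -2.08903957e-04,
        7.05042956e-03, -3.87562537e-06]), 'tool_pos': array([ 0.22341878, -0.58308287,  0.24876321]), 'tool_rot': array([-1.03096837e-03,  9.83317315e-01,  1.81895549e-01, -6.71484659e-05]), 'contact_force': array([-0.0188989 , -0.09725671,  0.38205847]), 'ft_torque': array([0.01520534, 0.03870536, 0.02606383]), 'grasp_force': 0.0, 'gripper_width': 1.0008775145540023}
top 352.9163296367828 -0.04493952232553837 [ 0.36501429 -0.36724916  0.92036394]
stage_base [([185.0, 149.0, 308.0, 208.0], 0.6)]
filter_slide [([184.0, 147.0, 310.0, 206.0], 0.66), ([196.0, 166.0, 263.0, 200.0], 0.62)]
tab_grip [([197.0, 165.0, 264.0, 200.0], 0.95), ([204.0, 166.0, 216.0, 186.0], 0.67)]
clamp_knob [([204.0, 165.0, 216.0, 185.0], 0.46)]
index_block [([232.0, 156.0, 259.0, 173.0], 0.57)]
vial_a [([314.0, 192.0, 344.0, 218.0], 0.81), ([320.0, 157.0, 344.0, 184.0], 0.66)]
kitchen_timer [([224.0, 207.0, 256.0, 234.0], 0.65)]
side 482.19433820985984 -0.09162223218969813 [0.50022167 0.45692136 0.63636102]
stage_base [([212.0, 163.0, 288.0, 269.0], 0.62)]
filter_slide [([234.0, 180.0, 272.0, 248.0], 0.91)]
tab_grip [([235.0, 178.0, 278.0, 248.0], 0.74)]
clamp_knob [([241.0, 214.0, 264.0, 234.0], 0.76)]
index_block [([224.0, 190.0, 251.0, 221.0], 0.56)]
vial_a [([237.0, 122.0, 266.0, 165.0], 0.85), ([274.0, 125.0, 297.0, 164.0], 0.84)]
kitchen_timer [([288.0, 202.0, 327.0, 231.0], 0.7)]
```

Run:
```python
from h import *
p=manip.grab_frame("top"); save(p,"t1.png",(170,130,350,250),4.4)
p=manip.grab_frame("side"); save(p,"s1.png",(200,110,340,280),3.5)
```

```text
(no output)
```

View pics/t1.png

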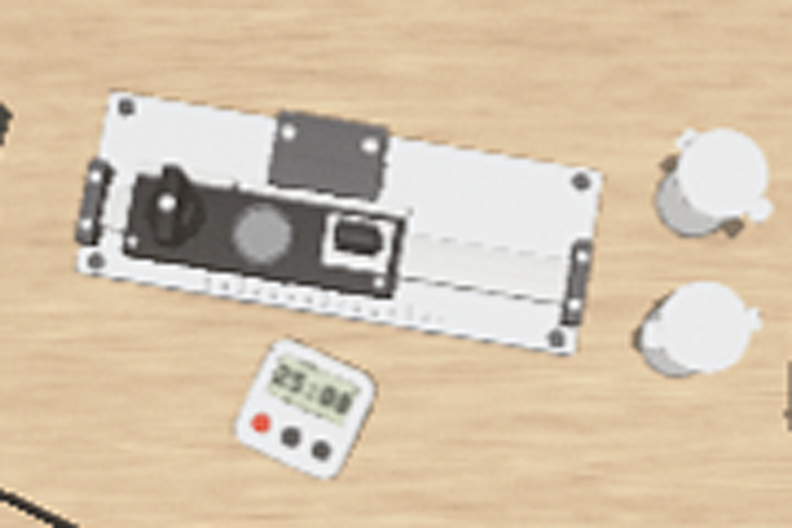

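View pics/s1.png

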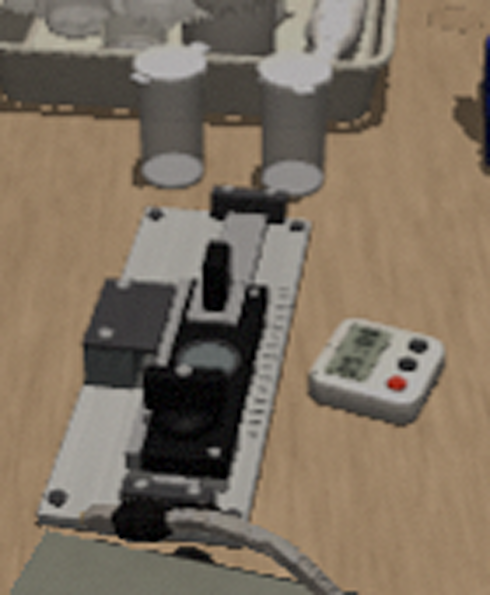

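The top crop shows the plate corners at crop (110,93), (603,172), (575,354), (77,270), the knob's dot near (167,203) and the tab top near (357,235). The vials and the timer stand clear of the slide. Next I fit the base pose.

```bash
cat >> h.py <<'E'
def fitbase(p,cs):
    from scipy.optimize import least_squares
    L=[(.071,.15),(.071,-.15),(-.041,-.15),(-.041,.15)]
    def f(q):
        c,s=np.cos(q[2]),np.sin(q[2])
        return np.concatenate([proj(p,(q[0]+c*a-s*b,q[1]+s*a+c*b,.01))-uv for (a,b),uv in zip(L,cs)])
    return least_squares(f,[.4,-.3,0])
E
python3 - <<'E'
from h import *
p=manip.grab_frame("top"); K=lambda u,v:(170+(u+.5)/4.4-.5,130+(v+.5)/4.4-.5)
cs=[np.array(K(*c)) for c in[(110,93),(603,172),(575,354),(77,270)]]
r=fitbase(p,cs); x,y,th=r.x; print(r.x,r.fun.round(1))
c,s=np.cos(th),np.sin(th); Rt=np.array([[c,s],[-s,c]])
loc=lambda P:(Rt@(P[:2]-[x,y])).round(4)
for n,uv,z in[("knobdot",(167,203),.07),("wingtop",(173,168),.07),("wingbot",(164,240),.07),("tabtopC",(357,233),.073),
  ("slide NW",(138,176),.034),("slide NE",(405,213),.034),("slide SE",(392,296),.034),("slide SW",(126,256),.034),
  ("blk NW",(277,112),.043),("blk NE",(388,130),.043),("blk SE",(380,200),.043),("blk SW",(268,185),.043)]:
    P=at_z(p,*K(*uv),z); print(n,P.round(4),loc(P))
q=manip.grab_frame("side"); S=lambda u,v:(200+(u+.5)/3.5-.5,110+(v+.5)/3.5-.5)
cs2=[(38,522),(147,207),(310,222),(247,540)]
for u in[(183,370),(216,245),(104,281),(187,283)]:
    P=at_z(q,*S(*u),.07 if u[0]!=216 else .073); print("side",P.round(4),loc(P))
for u in[(104,281),(187,283),(83,345)]:
    P=at_z(q,*S(*u),.043); print("side blk",P.round(4),loc(P))
E
```

```text
[ 0.5001875  -0.3329862  -0.16961559] [ 0.1 -0.5  0.2 -0.4  0.1  0.4 -0.4  0.5]
knobdot [ 0.5159 -0.2413  0.07  ] [-0.     0.093]
wingtop [ 0.5357 -0.2444  0.07  ] [0.02   0.0933]
wingbot [ 0.495  -0.2399  0.07  ] [-0.0208  0.0908]
tabtopC [ 0.4979 -0.3473  0.073 ] [ 0.0002 -0.0145]
slide NW [ 0.5383 -0.2188  0.034 ] [0.0183 0.119 ]
slide NE [ 0.5156 -0.3741  0.034 ] [ 0.0221 -0.038 ]
slide SE [ 0.4673 -0.3664  0.034 ] [-0.0268 -0.0385]
slide SW [ 0.4913 -0.2126  0.034 ] [-0.0291  0.1171]
blk NW [ 0.5737 -0.3004  0.043 ] [0.067  0.0446]
blk NE [ 0.5627 -0.3645  0.043 ] [ 0.0669 -0.0206]
blk SE [ 0.5217 -0.3598  0.043 ] [ 0.0257 -0.0228]
blk SW [ 0.5308 -0.2954  0.043 ] [0.0238 0.0422]
side [ 0.5175 -0.2414  0.07  ] [0.0016 0.0932]
side [ 0.4991 -0.3532  0.073 ] [ 0.0024 -0.0201]
side [ 0.5634 -0.3228  0.07  ] [0.0606 0.0207]
side [ 0.5159 -0.3199  0.07  ] [0.0133 0.0155]
side blk [ 0.5664 -0.3599  0.043 ] [ 0.0698 -0.0154]
side blk [ 0.5167 -0.357   0.043 ] [ 0.0203 -0.0208]
side blk [ 0.5755 -0.2982  0.043 ] [0.0683 0.047 ]
```

Request:
{"api": "arm_command", "payload": {"moves": [[1,[0.88,-0.476,0],0],[1,[0.88,-0.476,0],0],[1,[0.88,-0.476,0],0],[1,[0.88,-0.476,0],0],[1,[0.88,-0.476,0],0],[1,[0.88,-0.476,0],0]]}}

```text
time: 1.5
tool_pos: [0.322, -0.469, 0.2502]
tool_rot: [0.0, 0.983, 0.183, -0.0]
contact_force: [0.3, -0.5, 0.5]
gripper_width: 0.999
grasp_force: 0.0
```

Request:
{"api": "arm_command", "payload": {"moves": [[1,[0.88,-0.476,0],0],[1,[0.88,-0.476,0],0],[1,[0.88,-0.476,0],0],[1,[0.88,-0.476,0],0],[1,[0.88,-0.476,0],0],[1,[0.88,-0.476,0],0]]}}

```text
time: 2.0
tool_pos: [0.4191, -0.3562, 0.2501]
tool_rot: [0.0, 0.983, 0.182, -0.0]
contact_force: [-0.5, 0.2, -0.3]
gripper_width: 0.997
grasp_force: 0.0
```

Request:
{"api": "arm_command", "payload": {"moves": [[1,[0.88,-0.476,0],0.076],[1,[0.88,-0.476,0],0.076],[1,[0.88,-0.476,0],0.076],[0.2,[0.88,-0.476,0.4],0.076],[0.2,[0.88,-0.476,0.6],0.076],[0.2,[0.88,-0.476,0.6],0.076],[0.2,[0.88,-0.476,0.6],0.076],[0.2,[0.88,-0.476,0.6],0.076],[0.2,[0.88,-0.476,0.6],0.076]]}}

```text
time: 2.75
tool_pos: [0.5172, -0.2442, 0.1624]
tool_rot: [0.001, 0.998, -0.057, 0.001]
contact_force: [0.9, 0.2, -0.2]
gripper_width: 0.601
grasp_force: 0.0
```

Request:
{"api": "arm_command", "payload": {"moves": [[0.2,[-0.01,-0.018,0.2],0],[0.2,[-0.01,-0.018,0.4],0],[0.2,[-0.01,-0.018,0.55],0],[0.2,[-0.01,-0.018,0.66],0],[0.2,[-0.01,-0.018,0.66],0],[0.2,[-0.01,-0.018,0.66],0]]}}

```text
time: 3.25
tool_pos: [0.516, -0.2406, 0.0627]
tool_rot: [0.001, 0.998, -0.056, 0.001]
contact_force: [-0.1, -0.2, 0.6]
gripper_width: 0.598
grasp_force: 0.0
```

Run:
```python
from h import *
p=manip.grab_frame("side"); save(p,"s2.png",(190,110,330,260),4)
```

```text
(no output)
```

View pics/s2.png

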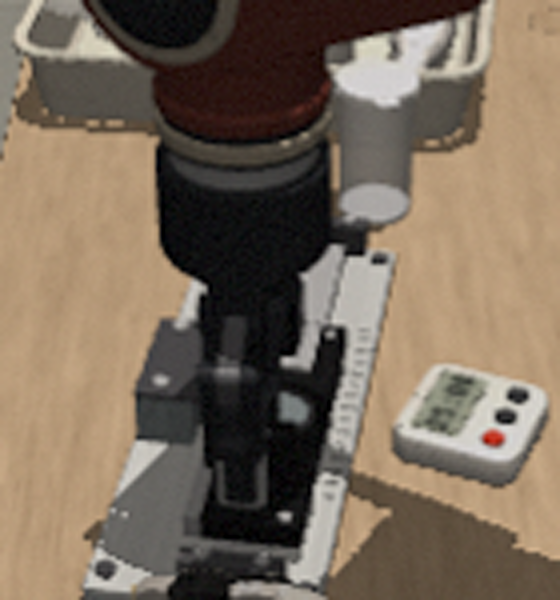

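The gripper straddles the knob, with the near finger at about (240,440) in front of the wing. Nothing is touching yet, so I close.

Request:
{"api": "arm_command", "payload": {"moves": [[-1,[0,0,0.01],0],[-1,[0,0,0.01],0],[-1,[0,0,0.01],0],[-1,[0,0,0.01],0],[-1,[0,0,0.01],0],[-1,[0,0,0.01],0],[-1,[0,0,0.01],0],[-1,[0,0,0.01],0]]}}

```text
time: 3.97
tool_pos: [0.5184, -0.2411, 0.0648]
tool_rot: [0.002, 0.998, -0.056, 0.003]
contact_force: [-3.2, 0.9, 12.5]
gripper_width: 0.13
grasp_force: 76.4
```

Request:
{"api": "arm_command", "payload": {"moves": [[-1,[0.0,0,-0.03],0],[-1,[0.0,0,-0.03],-0.01],[-1,[0.0,0,-0.03],-0.02],[-1,[0.0,0,-0.03],-0.03],[-1,[0.0,0,-0.03],-0.04],[-1,[0.0,0,-0.03],-0.05],[-1,[0.0,0,-0.03],-0.06],[-1,[0,0,-0.03],-0.07],[-1,[0,0,-0.03],-0.08],[-1,[0,0,-0.03],-0.09],[-1,[0,0,-0.03],-0.1],[-1,[0,0,-0.03],-0.1]]}}

```text
time: 4.97
tool_pos: [0.5179, -0.2393, 0.065]
tool_rot: [0.001, 0.967, 0.256, 0.003]
contact_force: [7.4, -0.9, -6.1]
gripper_width: 0.128
grasp_force: 75.7
```

Request:
{"api": "arm_command", "payload": {"moves": [[-1,[0,0,0.01],-0.01],[-1,[0,0,0.01],-0.02],[-1,[0,0,0.01],-0.03],[-1,[0,0,0.01],-0.04],[-1,[0,0,0.01],-0.05],[-1,[0,0,0.01],-0.06],[-1,[0,0,0.01],-0.07],[-1,[0,0,0.01],-0.08],[-1,[0,0,0.01],-0.09],[-1,[0,0,0.01],-0.095],[-1,[0,0,0.01],-0.095],[-1,[0,0,0.01],-0.095],[-1,[0,0,0.01],-0.095]]}}

```text
time: 6.05
tool_pos: [0.5169, -0.2396, 0.0649]
tool_rot: [0.001, 0.849, 0.529, 0.001]
contact_force: [-0.6, 1.1, 4.9]
gripper_width: 0.123
grasp_force: 77.9
```

Request:
{"api": "arm_command", "payload": {"moves": [[0,[0,0,0],0],[0,[0,0,0],0],[0,[0,0,0],0],[0,[0,0,0],0],[0,[0,0,-0.15],0],[0,[0,0,-0.3],0],[0,[0,0,-0.5],0],[0,[0,0,-0.7],0],[0,[0,0,-0.9],0],[0,[0,0,-0.9],0]]}}

```text
time: 6.88
tool_pos: [0.5185, -0.241, 0.2052]
tool_rot: [0.005, 0.849, 0.528, 0.003]
contact_force: [0.8, -0.4, 1.6]
gripper_width: 0.499
grasp_force: 0.0
```

Run:
```python
from h import *
p=manip.grab_frame("side"); save(p,"s3.png",(190,110,330,260),4)
p=manip.grab_frame("top"); save(p,"t3.png",(170,130,350,250),4.4)
```

```text
(no output)
```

View pics/s3.png

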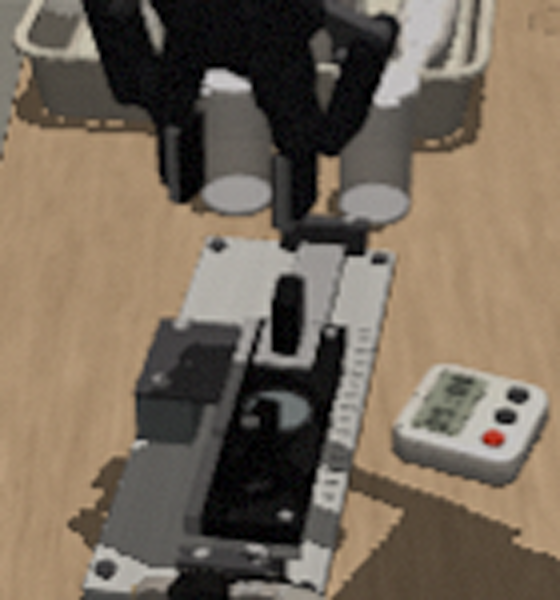

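View pics/t3.png

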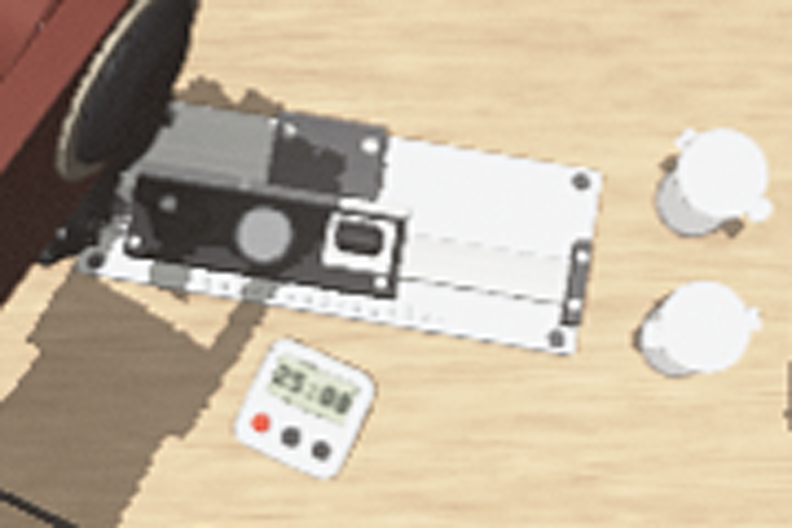

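The slide has not moved; its edges sit at the same pixels (138,176) to (405,213). The side view shows the wing now lying roughly along the bar. Next is the tab at crop (358,237).

Request:
{"api": "arm_command", "payload": {"moves": [[0,[-0.2,0.06,0],-0.0455],[0,[-0.4,0.12,0],-0.0455],[0,[-0.6,0.18,0],-0.0455],[0,[-0.693,0.191,0.2],-0.0455],[0,[-0.693,0.191,0.5],-0.0455],[0,[-0.693,0.191,0.5],-0.0455],[0,[-0.693,0.191,0.5],-0.0455],[0,[-0.693,0.191,0.5],-0.0455]]}}

```text
time: 7.65
tool_pos: [0.4951, -0.3443, 0.122]
tool_rot: [-0.001, 0.765, 0.644, -0.0]
contact_force: [0.7, -1.0, 1.2]
gripper_width: 0.5
grasp_force: 0.0
```

Request:
{"api": "arm_command", "payload": {"moves": [[0,[-0.014,0.025,0.0],0],[0,[-0.014,0.025,0.15],0],[0,[-0.014,0.025,0.3],0],[0,[-0.014,0.025,0.345],0],[0,[-0.014,0.025,0.345],0],[0,[-0.014,0.025,0.345],0]]}}

```text
time: 8.15
tool_pos: [0.4996, -0.3481, 0.0723]
tool_rot: [0.001, 0.765, 0.644, 0.0]
contact_force: [0.0, -0.0, 0.8]
gripper_width: 0.498
grasp_force: 0.0
```

Request:
{"api": "arm_command", "payload": {"moves": [[-1,[0,0,0],0],[-1,[0,0,0],0],[-1,[0,0,0],0],[-1,[0,0,0],0],[-1,[0,0,0],0],[-1,[0,0,0],0],[-1,[0,0,0],0]]}}

```text
time: 8.73
tool_pos: [0.4974, -0.3483, 0.0731]
tool_rot: [-0.001, 0.765, 0.644, -0.002]
contact_force: [-9.6, 2.4, 10.0]
gripper_width: 0.148
grasp_force: 60.9
```

Request:
{"api": "arm_command", "payload": {"moves": [[-1,[-0.02,-0.013,-0.015],0],[-1,[-0.05,-0.013,-0.015],0],[-1,[-0.08,-0.013,-0.015],0],[-1,[-0.11,-0.013,-0.015],0],[-1,[-0.14,-0.013,-0.015],0],[-1,[-0.17,-0.013,-0.015],0],[-1,[-0.2,-0.013,-0.015],0],[-1,[-0.22,-0.013,-0.015],0],[-1,[-0.22,-0.013,-0.015],0],[-1,[-0.22,-0.013,-0.015],0]]}}

```text
time: 9.57
tool_pos: [0.4915, -0.3812, 0.0732]
tool_rot: [0.001, 0.765, 0.644, -0.0]
contact_force: [5.5, -2.2, -4.4]
gripper_width: 0.147
grasp_force: 60.3
```

Request:
{"api": "arm_command", "payload": {"moves": [[-1,[-0.007,0.007,0.01],0],[-1,[-0.013,0.007,0.01],0],[-1,[-0.013,0.007,0.01],0]]}}

```text
time: 9.82
tool_pos: [0.4912, -0.3833, 0.0732]
tool_rot: [-0.0, 0.765, 0.644, -0.001]
contact_force: [-2.9, 0.8, 5.2]
gripper_width: 0.149
grasp_force: 61.6
```

Request:
{"api": "arm_command", "payload": {"moves": [[-1,[-0.007,0,0],0],[-1,[-0.013,0,0],0],[-1,[-0.013,0,0],0]]}}

```text
time: 10.07
tool_pos: [0.4909, -0.3851, 0.0732]
tool_rot: [-0.0, 0.765, 0.644, -0.001]
contact_force: [-3.4, 0.3, 5.6]
gripper_width: 0.149
grasp_force: 61.7
```

Request:
{"api": "arm_command", "payload": {"moves": [[-1,[-0.007,0,0],0],[-1,[-0.013,0,0],0],[-1,[-0.013,0,0],0]]}}

```text
time: 10.32
tool_pos: [0.4906, -0.387, 0.0732]
tool_rot: [-0.0, 0.765, 0.644, -0.001]
contact_force: [-2.2, 0.7, 4.6]
gripper_width: 0.149
grasp_force: 61.7
```

Request:
{"api": "arm_command", "payload": {"moves": [[-1,[-0.007,0,0],0],[-1,[-0.013,0,0],0],[-1,[-0.013,0,0],0]]}}

```text
time: 10.57
tool_pos: [0.4902, -0.389, 0.0732]
tool_rot: [-0.0, 0.765, 0.644, -0.001]
contact_force: [-2.3, 1.1, 5.5]
gripper_width: 0.15
grasp_force: 61.7
```

Request:
{"api": "arm_command", "payload": {"moves": [[-1,[-0.007,0,0],0],[-1,[-0.013,0,0],0],[-1,[-0.013,0,0],0]]}}

```text
time: 10.82
tool_pos: [0.4899, -0.3909, 0.0732]
tool_rot: [-0.0, 0.765, 0.644, -0.001]
contact_force: [-3.0, 1.3, 5.4]
gripper_width: 0.147
grasp_force: 61.7
```

Request:
{"api": "arm_command", "payload": {"moves": [[-1,[-0.007,0,0],0],[-1,[-0.013,0,0],0],[-1,[-0.013,0,0],0]]}}

```text
time: 11.07
tool_pos: [0.4896, -0.3928, 0.0732]
tool_rot: [-0.0, 0.765, 0.644, -0.001]
contact_force: [-2.4, 1.8, 5.7]
gripper_width: 0.15
grasp_force: 61.7
```

Request:
{"api": "arm_command", "payload": {"moves": [[-1,[-0.007,0,0],0],[-1,[-0.013,0,0],0],[-1,[-0.013,0,0],0]]}}

```text
time: 11.32
tool_pos: [0.4892, -0.3948, 0.0732]
tool_rot: [-0.0, 0.765, 0.644, -0.001]
contact_force: [-2.2, 1.4, 5.4]
gripper_width: 0.148
grasp_force: 61.7
```

Request:
{"api": "arm_command", "payload": {"moves": [[-1,[-0.007,0,0],0],[-1,[-0.013,0,0],0],[-1,[-0.013,0,0],0]]}}

```text
time: 11.57
tool_pos: [0.4889, -0.3966, 0.0732]
tool_rot: [-0.0, 0.765, 0.644, -0.001]
contact_force: [-3.4, 0.7, 5.1]
gripper_width: 0.142
grasp_force: 61.7
```

Request:
{"api": "arm_command", "payload": {"moves": [[-1,[-0.007,0,0],0],[-1,[-0.013,0,0],0],[-1,[-0.013,0,0],0]]}}

```text
time: 11.82
tool_pos: [0.4886, -0.3986, 0.0732]
tool_rot: [-0.0, 0.765, 0.644, -0.001]
contact_force: [-2.4, 1.4, 6.7]
gripper_width: 0.149
grasp_force: 61.7
```

Run:
```python
from h import *
p=manip.grab_frame("side"); q=manip.grab_frame("top")
a=cv2.resize(p["frame"][150:260,210:300],(450,550),interpolation=cv2.INTER_CUBIC)
b=cv2.resize(q["frame"][150:215,185:255],(350,325),interpolation=cv2.INTER_CUBIC)
o=np.zeros((550,800,3),np.uint8); o[:,:450]=a; o[:325,450:]=b
cv2.imwrite("pics/c4.png",o[:,:,::-1])
```

```text
(no output)
```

View pics/c4.png

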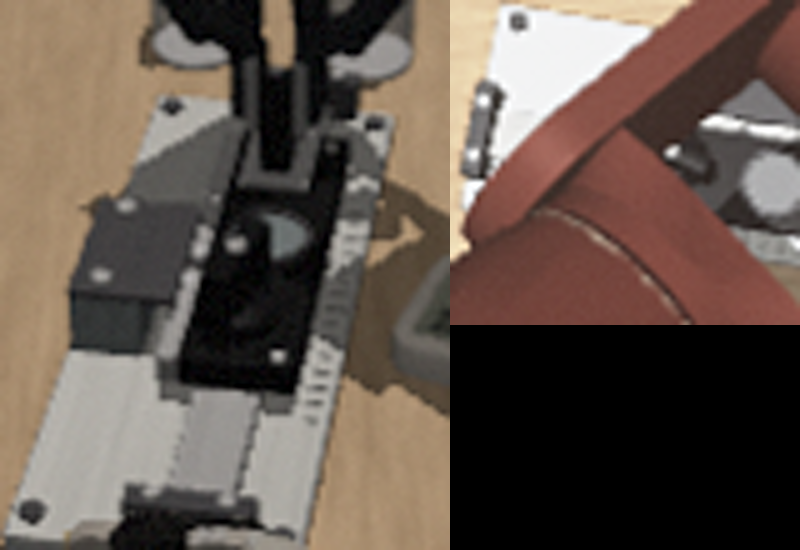

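The slide has moved along with the gripper: window at about (772,185), wing along the bar, tab between the fingers. I measure its travel before going on.

Run:
```python
from h import *
q=manip.grab_frame("top"); p=manip.grab_frame("side")
x,y,th=0.5001875,-0.3329862,-.16961559; c,s=np.cos(th),np.sin(th); Rt=np.array([[c,s],[-s,c]])
K=lambda u,v:(170+(u+.5)/4.4-.5,130+(v+.5)/4.4-.5)
for n,cam,uv in[("win0",q,K(262,235)),("win1",q,(185+(322.5)/5-.5,150+185.5/5-.5))]:
    print(n,Rt@(at_z(cam,*uv,.034)[:2]-[x,y]))
# slide near +y corners in side (t0 crop s1: 3.5 @200,110 ; now 5 @210,150)
for n,uv in[("NW0",(200+145/3.5-.5,110+458/3.5-.5)),("SW0",(200+227/3.5-.5,110+468/3.5-.5)),("NW1",(210+183/5-.5,150+355/5-.5)),("SW1",(210+298/5-.5,150+365/5-.5)),
  ("s0",(200+214/3.5-.5,110+453/3.5-.5)),("s1",(210+278.5/5-.5,150+356/5-.5))]:
    print(n,Rt@(at_z(p,*uv,.034)[:2]-[x,y]))
t=manip.state()["tool_pos"]; print(Rt@(t[:2]-[x,y]))
```

```text
win0 [-0.00410499  0.04149868]
win1 [-0.00488618 -0.009876  ]
NW0 [0.01738639 0.12521734]
SW0 [-0.02684984  0.12627857]
NW1 [0.01865971 0.06702262]
SW1 [-0.02664891  0.06620523]
s0 [-0.01816468  0.11568718]
s1 [-0.0183158   0.06195535]
[-0.00035412 -0.06664878]
```

Request:
{"api": "arm_command", "payload": {"moves": [[-1,[-0.005,0,0],0],[-1,[-0.01,0,0],0],[-1,[-0.01,0,0],0]]}}

```text
time: 12.27
tool_pos: [0.4883, -0.4, 0.0732]
tool_rot: [-0.0, 0.765, 0.644, -0.001]
contact_force: [-2.3, 1.1, 5.8]
gripper_width: 0.147
grasp_force: 61.7
```

Request:
{"api": "arm_command", "payload": {"moves": [[-1,[-0.005,0,0],0],[-1,[-0.01,0,0],0],[-1,[-0.01,0,0],0]]}}

```text
time: 12.52
tool_pos: [0.4881, -0.4015, 0.0732]
tool_rot: [-0.0, 0.765, 0.644, -0.001]
contact_force: [-2.6, 1.1, 4.5]
gripper_width: 0.146
grasp_force: 61.7
```

Request:
{"api": "arm_command", "payload": {"moves": [[-1,[-0.005,0,0],0],[-1,[-0.01,0,0],0],[-1,[-0.01,0,0],0]]}}

```text
time: 12.77
tool_pos: [0.4878, -0.403, 0.0732]
tool_rot: [-0.0, 0.765, 0.644, -0.001]
contact_force: [-2.3, 1.4, 5.8]
gripper_width: 0.146
grasp_force: 61.7
```

Request:
{"api": "arm_command", "payload": {"moves": [[-1,[-0.005,0,0],0],[-1,[-0.01,0,0],0],[-1,[-0.01,0,0],0]]}}

```text
time: 13.02
tool_pos: [0.4875, -0.4045, 0.0732]
tool_rot: [-0.0, 0.765, 0.644, -0.001]
contact_force: [-2.8, 0.7, 4.7]
gripper_width: 0.146
grasp_force: 61.7
```

Request:
{"api": "arm_command", "payload": {"moves": [[-1,[-0.005,0,0],0],[-1,[-0.01,0,0],0],[-1,[-0.01,0,0],0]]}}

```text
time: 13.27
tool_pos: [0.4873, -0.4059, 0.0732]
tool_rot: [-0.0, 0.765, 0.644, -0.001]
contact_force: [-2.4, 0.8, 4.5]
gripper_width: 0.148
grasp_force: 61.7
```

Request:
{"api": "arm_command", "payload": {"moves": [[-1,[-0.005,0,0],0],[-1,[-0.01,0,0],0],[-1,[-0.01,0,0],0]]}}

```text
time: 13.52
tool_pos: [0.487, -0.4074, 0.0732]
tool_rot: [-0.0, 0.765, 0.644, -0.001]
contact_force: [-1.7, 1.6, 3.8]
gripper_width: 0.147
grasp_force: 61.7
```

Run:
```python
from h import *
p=manip.grab_frame("side"); q=manip.grab_frame("top")
print(manip.state()["contact_force"])
a=cv2.resize(p["frame"][170:250,210:285],(450,480),interpolation=cv2.INTER_CUBIC)
b=cv2.resize(q["frame"][150:205,215:265],(350,385),interpolation=cv2.INTER_CUBIC)
o=np.zeros((480,800,3),np.uint8); o[:,:450]=a; o[:385,450:]=b
cv2.imwrite("pics/c5.png",cv2.convertScaleAbs(o[:,:,::-1],alpha=1.6,beta=20))
```

```text
[-2.04735972  1.38886998  5.21643172]
```

View pics/c5.png

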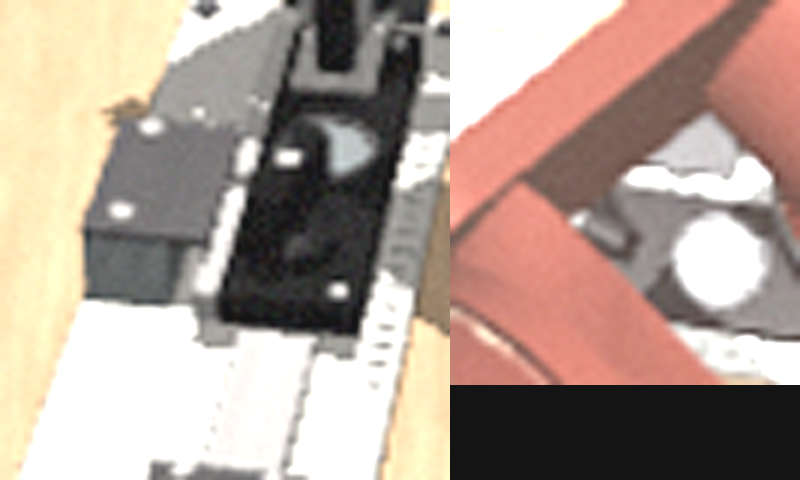

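The slide follows the tool: the window moved about 4 px in the top view, roughly 10 mm. No click has been felt yet, so I keep scanning.

Request:
{"api": "arm_command", "payload": {"moves": [[-1,[-0.005,0,0],0],[-1,[-0.01,0,0],0],[-1,[-0.01,0,0],0]]}}

```text
time: 13.87
tool_pos: [0.4868, -0.4089, 0.0732]
tool_rot: [-0.0, 0.765, 0.644, -0.001]
contact_force: [-2.8, 0.8, 5.5]
gripper_width: 0.149
grasp_force: 61.7
```

Request:
{"api": "arm_command", "payload": {"moves": [[-1,[-0.005,0,0],0],[-1,[-0.01,0,0],0],[-1,[-0.01,0,0],0]]}}

```text
time: 14.12
tool_pos: [0.4865, -0.4104, 0.0732]
tool_rot: [-0.0, 0.765, 0.644, -0.001]
contact_force: [-2.1, 0.4, 5.2]
gripper_width: 0.147
grasp_force: 61.7
```

Request:
{"api": "arm_command", "payload": {"moves": [[-1,[-0.005,0,0],0],[-1,[-0.01,0,0],0],[-1,[-0.01,0,0],0]]}}

```text
time: 14.37
tool_pos: [0.4863, -0.4118, 0.0732]
tool_rot: [-0.0, 0.765, 0.644, -0.001]
contact_force: [-3.5, 1.0, 4.5]
gripper_width: 0.146
grasp_force: 61.7
```

Request:
{"api": "arm_command", "payload": {"moves": [[-1,[-0.005,0,0],0],[-1,[-0.01,0,0],0],[-1,[-0.01,0,0],0]]}}

```text
time: 14.62
tool_pos: [0.486, -0.4134, 0.0732]
tool_rot: [-0.0, 0.765, 0.644, -0.001]
contact_force: [-2.9, 1.7, 5.3]
gripper_width: 0.149
grasp_force: 61.7
```

Run:
```python
from h import *
p=manip.grab_frame("side")
x,y,th=0.5001875,-0.3329862,-.16961559; c,s=np.cos(th),np.sin(th); Rt=np.array([[c,s],[-s,c]])
T=np.array([x,y])
S=lambda u,v:(210+(u+.5)/6-.5,170+(v+.5)/6-.5)
for n,u,z in[("blk nearL",(84,229),.043),("blk nearR",(208,243),.043),("blk farL",(115,118),.043),("blk farR",(240,130),.043),("slide nearR",(358,310),.034),("slide nearL",(222,292),.034)]:
    print(n,Rt@(at_z(p,*S(*u),z)[:2]-T))
W=lambda a,b,z:np.r_[T+Rt.T@np.array([a,b]),z]
# draw model predictions on initial top & side
for f,cam,crop,k in(("t1",manip.grab_frame("top"),(170,130),4.4),("s1",p,(200,110),3.5)):
    im=cv2.imread(f"pics/{f}.png")
    def dot(a,b,z,col):
        u=((proj(cam,W(a,b,z))-crop+.5)*k-.5); cv2.circle(im,tuple(int(round(i)) for i in u),2,col,-1)
    for a in(.0225,.067):
        for b in(.043,-.021): dot(a,b,.043,(0,0,255))
    for b in(.0505,.058,.0655): dot(.028,b,.034,(0,255,0))
    for a,b in((.071,.15),(.071,-.15),(-.041,.15),(-.041,-.15)): dot(a,b,.01,(255,0,0))
    if f=="t1": im=cv2.resize(im[80:310,70:420],None,fx=1.6,fy=1.6)
    else: im=im[200:545,30:320]
    cv2.imwrite(f"pics/m_{f}.png",im)
a=cv2.imread("pics/m_t1.png");b=cv2.imread("pics/m_s1.png");print(a.shape,b.shape)
b=cv2.resize(b,(240,286)) ; o=np.zeros((400,800,3),np.uint8); o[:a.shape[0],:a.shape[1]]=a; o[:286,560:800]=b; cv2.imwrite("pics/m.png",o)
```

```text
blk nearL [0.06822417 0.04545168]
blk nearR [0.02603194 0.04653028]
blk farL [ 0.0715803  -0.01757506]
blk farR [ 0.02702003 -0.01714655]
slide nearR [-0.02637429  0.06241484]
slide nearL [0.0190119  0.06008039]
(368, 560, 3) (345, 290, 3)
```

View pics/m.png

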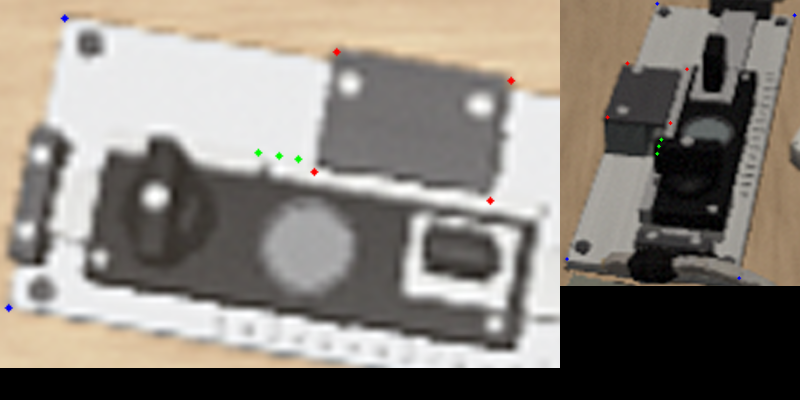

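Request:
{"api": "arm_command", "payload": {"moves": [[-1,[0.03,0,0],0],[-1,[0.06,0,0],0],[-1,[0.09,0,0],0],[-1,[0.12,0,0],0],[-1,[0.15,0,0],0],[-1,[0.18,0,0],0],[-1,[0.21,0,0],0],[-1,[0.218,0,0],0],[-1,[0.218,0,0],0]]}}

```text
time: 15.47
tool_pos: [0.4917, -0.3804, 0.0732]
tool_rot: [-0.0, 0.765, 0.644, -0.001]
contact_force: [-3.9, 1.2, 7.8]
gripper_width: 0.143
grasp_force: 62.0
```

Request:
{"api": "arm_command", "payload": {"moves": [[-1,[0.007,0,0],0],[-1,[0.013,0,0],0],[-1,[0.013,0,0],0]]}}

```text
time: 15.72
tool_pos: [0.492, -0.3789, 0.0732]
tool_rot: [0.0, 0.765, 0.644, -0.001]
contact_force: [-3.7, 0.4, 7.1]
gripper_width: 0.149
grasp_force: 62.0
```

Request:
{"api": "arm_command", "payload": {"moves": [[-1,[0.007,0,0],0],[-1,[0.013,0,0],0],[-1,[0.013,0,0],0]]}}

```text
time: 15.97
tool_pos: [0.4923, -0.377, 0.0731]
tool_rot: [0.0, 0.765, 0.644, -0.001]
contact_force: [-5.2, 0.9, 6.6]
gripper_width: 0.149
grasp_force: 61.9
```

Request:
{"api": "arm_command", "payload": {"moves": [[-1,[0.007,0,0],0],[-1,[0.013,0,0],0],[-1,[0.013,0,0],0]]}}

```text
time: 16.22
tool_pos: [0.4926, -0.3751, 0.0731]
tool_rot: [0.0, 0.765, 0.644, -0.001]
contact_force: [-4.6, 0.3, 8.0]
gripper_width: 0.144
grasp_force: 61.9
```

Request:
{"api": "arm_command", "payload": {"moves": [[-1,[0.007,0,0],0],[-1,[0.013,0,0],0],[-1,[0.013,0,0],0]]}}

```text
time: 16.47
tool_pos: [0.493, -0.3732, 0.0732]
tool_rot: [0.0, 0.765, 0.644, -0.001]
contact_force: [-4.1, -0.7, 6.7]
gripper_width: 0.145
grasp_force: 61.9
```

Request:
{"api": "arm_command", "payload": {"moves": [[-1,[0.007,0,0],0],[-1,[0.013,0,0],0],[-1,[0.013,0,0],0]]}}

```text
time: 16.72
tool_pos: [0.4933, -0.3713, 0.0732]
tool_rot: [0.0, 0.765, 0.644, -0.001]
contact_force: [-3.4, -0.8, 6.5]
gripper_width: 0.148
grasp_force: 61.9
```

Request:
{"api": "arm_command", "payload": {"moves": [[-1,[0.007,0,0],0],[-1,[0.013,0,0],0],[-1,[0.013,0,0],0]]}}

```text
time: 16.97
tool_pos: [0.4937, -0.3693, 0.0731]
tool_rot: [0.0, 0.765, 0.644, -0.001]
contact_force: [-4.4, 0.7, 7.5]
gripper_width: 0.147
grasp_force: 62.0
```

Request:
{"api": "arm_command", "payload": {"moves": [[-1,[0.007,0,0],0],[-1,[0.013,0,0],0],[-1,[0.013,0,0],0]]}}

```text
time: 17.22
tool_pos: [0.494, -0.3674, 0.0732]
tool_rot: [0.0, 0.765, 0.644, -0.001]
contact_force: [-3.7, 0.6, 6.9]
gripper_width: 0.144
grasp_force: 62.0
```

Request:
{"api": "arm_command", "payload": {"moves": [[-1,[0.007,0,0],0],[-1,[0.013,0,0],0],[-1,[0.013,0,0],0]]}}

```text
time: 17.47
tool_pos: [0.4943, -0.3655, 0.0731]
tool_rot: [0.0, 0.765, 0.644, -0.001]
contact_force: [-3.7, 0.3, 7.2]
gripper_width: 0.147
grasp_force: 62.0
```

Request:
{"api": "arm_command", "payload": {"moves": [[-1,[0.007,0,0],0],[-1,[0.013,0,0],0],[-1,[0.013,0,0],0]]}}

```text
time: 17.72
tool_pos: [0.4947, -0.3636, 0.0732]
tool_rot: [0.0, 0.765, 0.644, -0.001]
contact_force: [-3.8, 0.5, 6.7]
gripper_width: 0.147
grasp_force: 62.0
```

Run:
```python
from h import *
p=manip.grab_frame("side"); q=manip.grab_frame("top")
a=cv2.resize(p["frame"][170:250,210:285],(450,480),interpolation=cv2.INTER_CUBIC)
b=cv2.resize(q["frame"][150:205,200:250],(350,385),interpolation=cv2.INTER_CUBIC)
o=np.zeros((480,800,3),np.uint8); o[:,:450]=a; o[:385,450:]=b
cv2.imwrite("pics/c6.png",cv2.convertScaleAbs(o[:,:,::-1],alpha=1.3,beta=20))
```

```text
(no output)
```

View pics/c6.png

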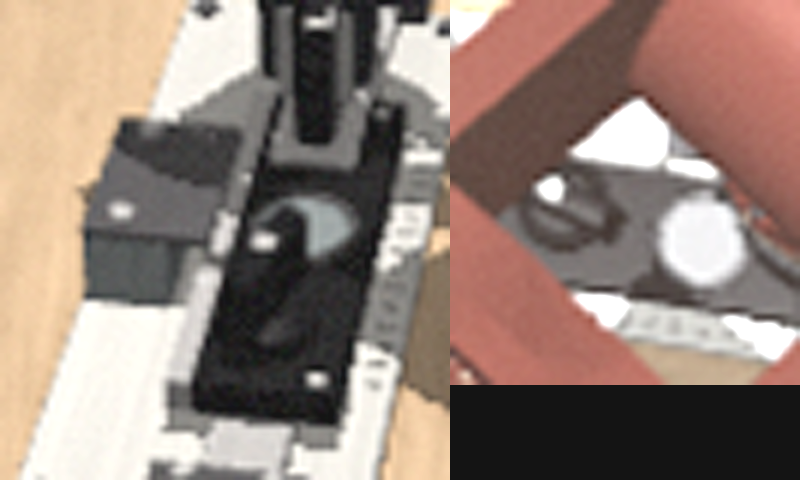

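The slide follows in reverse too (window at (702,239) in the top crop). The readings at rest show no detent, so I rescan forward and read the force while moving.

Request:
{"api": "arm_command", "payload": {"moves": [[-1,[-0.02,0,0],0],[-1,[-0.04,0,0],0],[-1,[-0.06,0,0],0],[-1,[-0.08,0,0],0],[-1,[-0.1,0,0],0]]}}

```text
time: 18.23
tool_pos: [0.4922, -0.3781, 0.0732]
tool_rot: [-0.0, 0.765, 0.644, -0.001]
contact_force: [-4.8, 2.2, 7.2]
gripper_width: 0.151
grasp_force: 62.1
```

Request:
{"api": "arm_command", "payload": {"moves": [[-1,[-0.02,0,0],0]]}}

```text
time: 18.32
tool_pos: [0.4916, -0.381, 0.0732]
tool_rot: [-0.0, 0.765, 0.644, -0.001]
contact_force: [-3.5, 1.6, 7.6]
gripper_width: 0.147
grasp_force: 62.1
```

Request:
{"api": "arm_command", "payload": {"moves": [[-1,[-0.02,0,0],0]]}}

```text
time: 18.4
tool_pos: [0.4911, -0.384, 0.0732]
tool_rot: [-0.0, 0.765, 0.644, -0.001]
contact_force: [-4.2, 1.7, 9.0]
gripper_width: 0.147
grasp_force: 62.1
```

Request:
{"api": "arm_command", "payload": {"moves": [[-1,[-0.02,0,0],0]]}}

```text
time: 18.48
tool_pos: [0.4906, -0.3869, 0.0732]
tool_rot: [-0.0, 0.765, 0.644, -0.001]
contact_force: [-4.0, 1.4, 7.3]
gripper_width: 0.147
grasp_force: 62.1
```

Request:
{"api": "arm_command", "payload": {"moves": [[-1,[-0.02,0,0],0]]}}

```text
time: 18.57
tool_pos: [0.4901, -0.3899, 0.0731]
tool_rot: [-0.0, 0.765, 0.644, -0.001]
contact_force: [-4.6, 1.6, 8.5]
gripper_width: 0.148
grasp_force: 62.1
```

Request:
{"api": "arm_command", "payload": {"moves": [[-1,[-0.02,0,0],0]]}}

```text
time: 18.65
tool_pos: [0.4896, -0.3929, 0.0732]
tool_rot: [-0.0, 0.765, 0.644, -0.001]
contact_force: [-3.4, 0.7, 7.8]
gripper_width: 0.146
grasp_force: 62.1
```

Request:
{"api": "arm_command", "payload": {"moves": [[-1,[-0.02,0,0],0]]}}

```text
time: 18.73
tool_pos: [0.4891, -0.3958, 0.0731]
tool_rot: [-0.0, 0.765, 0.644, -0.001]
contact_force: [-3.8, 1.9, 7.5]
gripper_width: 0.149
grasp_force: 62.1
```

Request:
{"api": "arm_command", "payload": {"moves": [[-1,[-0.02,0,0],0]]}}

```text
time: 18.82
tool_pos: [0.4885, -0.3988, 0.0731]
tool_rot: [-0.0, 0.765, 0.644, -0.001]
contact_force: [-3.6, 1.7, 7.9]
gripper_width: 0.148
grasp_force: 62.1
```

Request:
{"api": "arm_command", "payload": {"moves": [[-1,[-0.02,0,0],0]]}}

```text
time: 18.9
tool_pos: [0.488, -0.4017, 0.0732]
tool_rot: [-0.0, 0.765, 0.644, -0.001]
contact_force: [-3.6, 2.5, 6.4]
gripper_width: 0.142
grasp_force: 62.1
```

Request:
{"api": "arm_command", "payload": {"moves": [[-1,[-0.02,0,0],0]]}}

```text
time: 18.98
tool_pos: [0.4875, -0.4047, 0.0731]
tool_rot: [-0.0, 0.765, 0.644, -0.001]
contact_force: [-3.2, 2.1, 7.3]
gripper_width: 0.148
grasp_force: 62.1
```

Request:
{"api": "arm_command", "payload": {"moves": [[-1,[-0.02,0,0],0]]}}

```text
time: 19.07
tool_pos: [0.487, -0.4077, 0.0732]
tool_rot: [-0.0, 0.765, 0.644, -0.001]
contact_force: [-4.2, 1.6, 8.0]
gripper_width: 0.149
grasp_force: 62.1
```

Request:
{"api": "arm_command", "payload": {"moves": [[-1,[-0.02,0,0],0]]}}

```text
time: 19.15
tool_pos: [0.4865, -0.4106, 0.0732]
tool_rot: [-0.0, 0.765, 0.644, -0.001]
contact_force: [-3.8, 2.8, 7.0]
gripper_width: 0.151
grasp_force: 62.1
```

Request:
{"api": "arm_command", "payload": {"moves": [[-1,[-0.02,0,0],0]]}}

```text
time: 19.23
tool_pos: [0.486, -0.4136, 0.0732]
tool_rot: [-0.0, 0.765, 0.644, -0.001]
contact_force: [-3.6, 1.3, 8.3]
gripper_width: 0.144
grasp_force: 62.1
```

Request:
{"api": "arm_command", "payload": {"moves": [[-1,[-0.02,0,0],0]]}}

```text
time: 19.32
tool_pos: [0.4855, -0.4165, 0.0732]
tool_rot: [-0.0, 0.765, 0.644, -0.001]
contact_force: [-3.0, 0.6, 7.6]
gripper_width: 0.148
grasp_force: 62.0
```

Request:
{"api": "arm_command", "payload": {"moves": [[-1,[-0.02,0,0],0]]}}

```text
time: 19.4
tool_pos: [0.4849, -0.4195, 0.0731]
tool_rot: [-0.0, 0.765, 0.644, -0.001]
contact_force: [-3.6, 1.1, 7.2]
gripper_width: 0.151
grasp_force: 62.0
```

Request:
{"api": "arm_command", "payload": {"moves": [[-1,[-0.02,0,0],0]]}}

```text
time: 19.48
tool_pos: [0.4844, -0.4225, 0.0732]
tool_rot: [-0.0, 0.765, 0.644, -0.001]
contact_force: [-2.9, 1.3, 7.4]
gripper_width: 0.147
grasp_force: 62.0
```

Request:
{"api": "arm_command", "payload": {"moves": [[-1,[-0.02,0,0],0]]}}

```text
time: 19.57
tool_pos: [0.4839, -0.4254, 0.0731]
tool_rot: [-0.0, 0.765, 0.644, -0.001]
contact_force: [-3.0, 2.7, 7.6]
gripper_width: 0.147
grasp_force: 62.0
```

Request:
{"api": "arm_command", "payload": {"moves": [[-1,[-0.02,0,0],0]]}}

```text
time: 19.65
tool_pos: [0.4834, -0.4284, 0.0732]
tool_rot: [-0.0, 0.765, 0.644, -0.001]
contact_force: [-3.0, 1.4, 7.4]
gripper_width: 0.144
grasp_force: 62.0
```

Request:
{"api": "arm_command", "payload": {"moves": [[-1,[-0.02,0,0],0]]}}

```text
time: 19.73
tool_pos: [0.4829, -0.4313, 0.0732]
tool_rot: [-0.0, 0.765, 0.644, -0.001]
contact_force: [-3.8, 2.0, 7.2]
gripper_width: 0.15
grasp_force: 62.0
```

Request:
{"api": "arm_command", "payload": {"moves": [[-1,[-0.02,0,0],0]]}}

```text
time: 19.82
tool_pos: [0.4824, -0.4343, 0.0732]
tool_rot: [-0.0, 0.765, 0.644, -0.001]
contact_force: [-3.5, 1.4, 6.4]
gripper_width: 0.148
grasp_force: 62.0
```

Request:
{"api": "arm_command", "payload": {"moves": [[-1,[0.05,0,0],0],[-1,[0.1,0,0],0],[-1,[0.15,0,0],0],[-1,[0.2,0,0],0],[-1,[0.25,0,0],0],[-1,[0.268,0,0],0],[-1,[0.268,0,0],0]]}}

```text
time: 20.4
tool_pos: [0.4894, -0.3937, 0.0731]
tool_rot: [-0.0, 0.765, 0.644, -0.001]
contact_force: [-5.1, 1.4, 8.6]
gripper_width: 0.149
grasp_force: 62.3
```

```bash
cat >> h.py <<'E'
B=np.array([0.5001875,-0.3329862]); _c,_s=np.cos(-.16961559),np.sin(-.16961559); RT=np.array([[_c,_s],[-_s,_c]])
def W(a,b,z): return np.r_[B+RT.T@np.array([a,b]),z]
def loc(P): return RT@(np.asarray(P)[:2]-B)
def screw(p,near):
    "bright screw on the slide's +y end, near a guess of its local y -> local y (side view)"
    g=cv2.cvtColor(p["frame"],cv2.COLOR_RGB2GRAY).astype(float)
    u=proj(p,W(-.0183,near,.034)); 
    for _ in range(4):
        i,j=int(round(u[0])),int(round(u[1])); w=g[j-3:j+4,i-3:i+4]; w=np.clip(w-60,0,None)
        yy,xx=np.mgrid[j-3:j+4,i-3:i+4]; u=np.array([(w*xx).sum(),(w*yy).sum()])/w.sum()
    return loc(at_z(p,*u,.034)),u
E
python3 - <<'E'
from h import *
t=loc(manip.state()["tool_pos"]); print("tool",t, manip.state()["contact_force"])
p=manip.grab_frame("side"); np.save("before.npy",p["frame"]); l,u=screw(p,t[1]+.1286); print(l,u,l[1]-t[1])
i,j=u.round().astype(int); print(cv2.cvtColor(p["frame"],cv2.COLOR_RGB2GRAY)[j-6:j+7,i-7:i+8])
E
```

```text
tool [-0.00035344 -0.0616755 ] [-5.09891883  1.35870752  8.59571684]
[-0.0185009   0.06731256] [264.86612022 222.45355191] 0.12898805115482165
[[ 34  18  15   9  11   5   4  13  17  23  21  22  11  12  60]
 [ 19   9   2   3   5   8  16  16  18  15  22  21   9  36  75]
 [ 11  12   4   4   0   8  12  20  20  23  15  17   8  50 123]
 [  1   6   6  18  15  21  20  22  18  21  18  20   9  57 134]
 [ 21  10  20  17  16  20  20  11  13  22  18  15  11 107 168]
 [ 20  18  20  16  14  19  28  43  33  15  14   6  35 127 178]
 [ 15  20  18  16  17  71 120 140 113  32  19  12  36 127 177]
 [ 20  19  22  17  18  54 113 132  93  20  13   0 105 166 164]
 [ 18  22  12  19  27  26  52  64  39  13  18   3 121 178 155]
 [ 11  15   9  17  12  10   2  10   9  16  13  33 124 180 171]
 [  7   9   7   3   7   1   9   6   7   5   0  39 128 179 176]
 [ 12   9  12   3   8   8  11   4   6  10   3 106 155 148 128]
 [  0   9   4   6   5  13   8   9   7   2   6 122 173 164 157]]
```

Request:
{"api": "arm_command", "payload": {"moves": [[-0.3,[0,0,0],0],[-0.3,[0,0,0],0],[-0.3,[0,0,0],0],[-0.3,[0,0,0],0],[-0.3,[0,0,0],0]]}}

```text
time: 20.87
tool_pos: [0.4897, -0.3938, 0.0711]
tool_rot: [-0.0, 0.765, 0.644, -0.0]
contact_force: [0.5, -0.4, -0.7]
gripper_width: 0.349
grasp_force: 0.0
```

Run:
```python
from h import *
t=loc(manip.state()["tool_pos"]); print("tool",t, manip.state()["contact_force"])
p=manip.grab_frame("side"); l,u=screw(p,t[1]+.1286); print(l,u,l[1]-t[1])
```

```text
tool [-0.00010558 -0.0617267 ] [ 0.45183349 -0.40629126 -0.66258122]
[-0.01850582  0.06712844] [264.88338192 222.39358601] 0.1288551387946865
```

Run:
```python
from h import *
p=manip.grab_frame("side"); q=manip.grab_frame("top")
def panel(im,cam,off,k,box,f,ys):
    l,t,r,b=box; o=cv2.resize(im[t:b,l:r],None,fx=f,fy=f,interpolation=cv2.INTER_CUBIC); o=cv2.convertScaleAbs(o,alpha=1.5,beta=15)
    for y,col in ys:
        for a in(.012,.034):
            u=((proj(cam,W(a,y,.030))-off+.5)*k-.5-np.array([l,t]))*f; cv2.circle(o,tuple(int(v) for v in u),2,col,-1)
    return o
g,r=(0,255,0),(0,0,255)
s3=cv2.imread("pics/s3.png"); t1=cv2.imread("pics/t1.png")
A=panel(s3,p,(190,110),4,(120,310,300,580),2,[(.0505,g),(.0655,g),(.043,r),(-.021,r)])
Bm=panel(t1,q,(170,130),4.4,(100,90,400,230),1.4,[(.0505,g),(.0655,g),(.043,r),(-.021,r)])
now=cv2.resize(p["frame"][:,:,::-1],None,fx=4,fy=4,interpolation=cv2.INTER_CUBIC)[4*165:4*245,4*215:4*285]
d=-.0461
C=panel(now,p,(215,165),4,(0,0,280,320),1,[(.0505+d,g),(.0655+d,g),(.043,r),(-.021,r)])
o=np.zeros((600,800,3),np.uint8); o[:540,:360]=A; o[:196,370:790]=Bm; o[210:530,370:650]=C
cv2.imwrite("pics/n.png",o)
```

```text
(no output)
```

View pics/n.png

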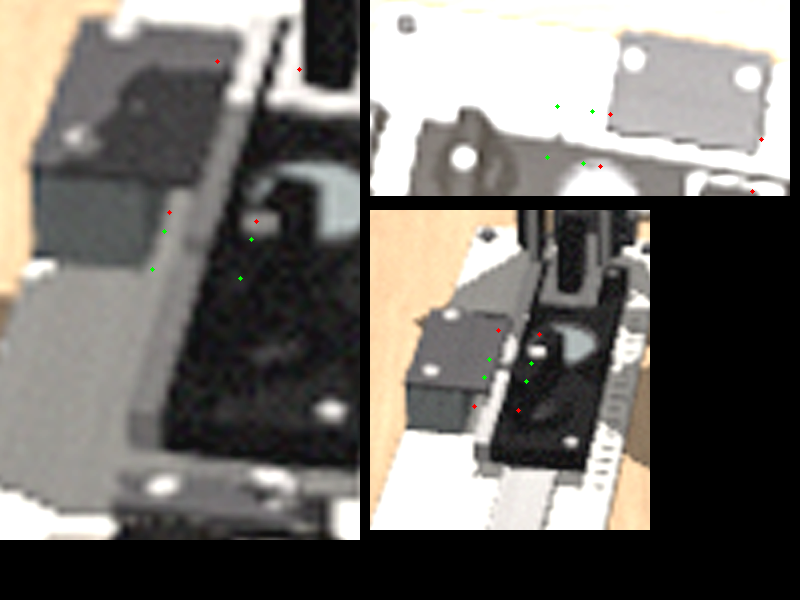

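Request:
{"api": "arm_command", "payload": {"moves": [[-1,[0,0,0],0],[-1,[0,0,0],0],[-1,[0,0,0],0],[-1,[0,0,0],0],[-1,[-0.013,0,0],0],[-1,[-0.026,0,0],0],[-1,[-0.026,0,0],0]]}}

```text
time: 21.6
tool_pos: [0.4887, -0.3982, 0.0716]
tool_rot: [-0.0, 0.765, 0.644, -0.0]
contact_force: [-4.9, 1.1, 3.1]
gripper_width: 0.149
grasp_force: 60.2
```

Request:
{"api": "arm_command", "payload": {"moves": [[-0.3,[0,0,0],0],[-0.3,[0,0,0],0],[-0.3,[0,0,0],0],[-0.3,[0,0,0],0]]}}

```text
time: 21.93
tool_pos: [0.4895, -0.3979, 0.0715]
tool_rot: [0.0, 0.765, 0.644, 0.0]
contact_force: [0.2, -0.0, -0.2]
gripper_width: 0.355
grasp_force: 0.0
```

```bash
cat > m.py <<'E'
from h import *
s=manip.state(); t=loc(s["tool_pos"])
p=manip.grab_frame("side"); l,u=screw(p,t[1]+.1286); print("time",s["time"],"tool",t,"screw",l,u,"diff",l[1]-t[1])
E
python3 m.py
```

```text
time 21.9333 tool [ 0.00039767 -0.06575764] screw [-0.01848396  0.06288491] [265.21122112 221.00990099] diff 0.12864254380952678
```

Request:
{"api": "arm_command", "payload": {"moves": [[-1,[0,0,0],0],[-1,[0,0,0],0],[-1,[0,0,0],0],[-1,[0,0,0],0],[-1,[-0.013,0,0],0],[-1,[-0.026,0,0],0],[-1,[-0.026,0,0],0]]}}

```text
time: 22.57
tool_pos: [0.488, -0.4021, 0.0717]
tool_rot: [-0.0, 0.765, 0.644, -0.0]
contact_force: [-4.7, 1.5, 5.0]
gripper_width: 0.149
grasp_force: 60.5
```

Request:
{"api": "arm_command", "payload": {"moves": [[-0.3,[0,0,0],0],[-0.3,[0,0,0],0],[-0.3,[0,0,0],0],[-0.3,[0,0,0],0]]}}

```text
time: 22.9
tool_pos: [0.4888, -0.4017, 0.0714]
tool_rot: [0.0, 0.765, 0.644, 0.0]
contact_force: [0.4, 0.1, -1.0]
gripper_width: 0.348
grasp_force: 0.0
```

```bash
python3 m.py
```

```text
time 22.9 tool [ 0.00037059 -0.06962279] screw [-0.01835084  0.05820512] [265.515 219.49 ] diff 0.1278279085220711
```

Request:
{"api": "arm_command", "payload": {"moves": [[-1,[0,0,0],0],[-1,[0,0,0],0],[-1,[0,0,0],0],[-1,[0,0,0],0],[-1,[-0.013,0,0],0],[-1,[-0.026,0,0],0],[-1,[-0.026,0,0],0]]}}

```text
time: 23.53
tool_pos: [0.4874, -0.4059, 0.0717]
tool_rot: [-0.0, 0.765, 0.644, -0.0]
contact_force: [-5.0, 2.1, 4.5]
gripper_width: 0.15
grasp_force: 60.5
```

Request:
{"api": "arm_command", "payload": {"moves": [[-0.3,[0,0,0],0],[-0.3,[0,0,0],0],[-0.3,[0,0,0],0],[-0.3,[0,0,0],0]]}}

```text
time: 23.87
tool_pos: [0.4881, -0.4056, 0.0714]
tool_rot: [0.0, 0.765, 0.644, 0.0]
contact_force: [0.2, 0.3, 0.3]
gripper_width: 0.35
grasp_force: 0.0
```

```bash
python3 m.py
```

```text
time 23.8667 tool [ 0.00037397 -0.07356146] screw [-0.01861426  0.05439845] [265.94736842 218.28070175] diff 0.12795991196433787
```

Request:
{"api": "arm_command", "payload": {"moves": [[-1,[0,0,0],0],[-1,[0,0,0],0],[-1,[0,0,0],0],[-1,[0,0,0],0],[-1,[0.05,0,0],0],[-1,[0.1,0,0],0],[-1,[0.107,0,0],0],[-1,[0.107,0,0],0]]}}

```text
time: 24.58
tool_pos: [0.4904, -0.3884, 0.0717]
tool_rot: [-0.001, 0.765, 0.644, -0.0]
contact_force: [-4.9, 3.0, 5.4]
gripper_width: 0.151
grasp_force: 60.6
```

Request:
{"api": "arm_command", "payload": {"moves": [[-0.3,[0,0,0],0],[-0.3,[0,0,0],0],[-0.3,[0,0,0],0],[-0.3,[0,0,0],0]]}}

```text
time: 24.92
tool_pos: [0.4909, -0.3894, 0.0714]
tool_rot: [0.0, 0.765, 0.644, 0.0]
contact_force: [-0.1, -0.2, 0.6]
gripper_width: 0.348
grasp_force: 0.0
```

```bash
python3 m.py
```

```text
time 24.9167 tool [ 0.00040815 -0.05716188] screw [-0.01846949  0.07144779] [264.51734104 223.80924855] diff 0.12860966529613935
```

Request:
{"api": "arm_command", "payload": {"moves": [[-1,[0,0,0],0],[-1,[0,0,0],0],[-1,[0,0,0],0],[-1,[0,0,0],0],[-1,[0.013,0,0],0],[-1,[0.026,0,0],0],[-1,[0.026,0,0],0]]}}

```text
time: 25.55
tool_pos: [0.4909, -0.3857, 0.0717]
tool_rot: [-0.0, 0.765, 0.644, -0.0]
contact_force: [-5.8, -0.5, 4.4]
gripper_width: 0.146
grasp_force: 60.5
```

Request:
{"api": "arm_command", "payload": {"moves": [[-0.3,[0,0,0],0],[-0.3,[0,0,0],0],[-0.3,[0,0,0],0],[-0.3,[0,0,0],0]]}}

```text
time: 25.88
tool_pos: [0.4916, -0.3857, 0.0714]
tool_rot: [0.0, 0.765, 0.644, 0.0]
contact_force: [-0.8, -0.4, 0.3]
gripper_width: 0.348
grasp_force: 0.0
```

```bash
python3 m.py
```

```text
time 25.8833 tool [ 0.00042612 -0.05345162] screw [-0.01833444  0.07534702] [264.1322314  225.09090909] diff 0.1287986380120381
```

Request:
{"api": "arm_command", "payload": {"moves": [[-1,[0,0,0],0],[-1,[0,0,0],0],[-1,[0,0,0],0],[-1,[0,0,0],0],[-1,[0.05,0,0],0],[-1,[0.1,0,0],0],[-1,[0.153,0,0],0],[-1,[0.153,0,0],0]]}}

```text
time: 26.6
tool_pos: [0.4951, -0.3613, 0.0717]
tool_rot: [-0.001, 0.765, 0.644, 0.0]
contact_force: [-5.0, 1.9, 4.8]
gripper_width: 0.151
grasp_force: 60.6
```

Request:
{"api": "arm_command", "payload": {"moves": [[-1,[0.007,0,0],0],[-1,[0.013,0,0],0]]}}

```text
time: 26.77
tool_pos: [0.4953, -0.3603, 0.0717]
tool_rot: [-0.0, 0.765, 0.644, -0.0]
contact_force: [-4.8, -0.5, 4.3]
gripper_width: 0.148
grasp_force: 60.5
```

Request:
{"api": "arm_command", "payload": {"moves": [[-1,[0.007,0,0],0],[-1,[0.013,0,0],0]]}}

```text
time: 26.93
tool_pos: [0.4956, -0.3585, 0.0717]
tool_rot: [-0.0, 0.765, 0.644, -0.0]
contact_force: [-5.6, -0.3, 4.2]
gripper_width: 0.148
grasp_force: 60.5
```

Request:
{"api": "arm_command", "payload": {"moves": [[-1,[0.007,0,0],0],[-1,[0.013,0,0],0]]}}

```text
time: 27.1
tool_pos: [0.4959, -0.3567, 0.0717]
tool_rot: [-0.0, 0.765, 0.644, -0.0]
contact_force: [-4.6, -0.5, 4.5]
gripper_width: 0.146
grasp_force: 60.5
```

Request:
{"api": "arm_command", "payload": {"moves": [[-1,[0.007,0,0],0],[-1,[0.013,0,0],0]]}}

```text
time: 27.27
tool_pos: [0.4963, -0.3547, 0.0717]
tool_rot: [-0.0, 0.765, 0.644, -0.0]
contact_force: [-4.7, -1.1, 3.2]
gripper_width: 0.151
grasp_force: 60.5
```

Request:
{"api": "arm_command", "payload": {"moves": [[-1,[0.007,0,0],0],[-1,[0.013,0,0],0]]}}

```text
time: 27.43
tool_pos: [0.4966, -0.3528, 0.0717]
tool_rot: [-0.0, 0.765, 0.644, -0.0]
contact_force: [-4.5, -0.2, 4.2]
gripper_width: 0.153
grasp_force: 60.5
```

Request:
{"api": "arm_command", "payload": {"moves": [[-1,[0.007,0,0],0],[-1,[0.013,0,0],0]]}}

```text
time: 27.6
tool_pos: [0.4969, -0.3509, 0.0717]
tool_rot: [-0.0, 0.765, 0.644, -0.0]
contact_force: [-4.3, 0.5, 4.5]
gripper_width: 0.15
grasp_force: 60.5
```

Request:
{"api": "arm_command", "payload": {"moves": [[-1,[0.007,0,0],0],[-1,[0.013,0,0],0]]}}

```text
time: 27.77
tool_pos: [0.4972, -0.349, 0.0717]
tool_rot: [-0.0, 0.765, 0.644, -0.0]
contact_force: [-5.0, -0.6, 3.1]
gripper_width: 0.15
grasp_force: 60.5
```

```bash
python3 m.py
```

```text
time 27.7667 tool [-0.00020084 -0.01623103] screw [-0.01825006  0.11246265] [260.9688196  237.79064588] diff 0.1286936769456458
```

Request:
{"api": "arm_command", "payload": {"moves": [[-1,[-0.06,0,0],0],[-1,[-0.12,0,0],0],[-1,[-0.18,0,0],0],[-1,[-0.24,0,0],0],[-1,[-0.3,0,0],0],[-1,[-0.36,0,0],0],[-1,[-0.42,0,0],0],[-1,[-0.48,0,0],0],[-1,[-0.54,0,0],0],[-1,[-0.577,0,0],0],[-1,[-0.577,0,0],0]]}}

```text
time: 28.73
tool_pos: [0.4823, -0.4353, 0.0717]
tool_rot: [-0.0, 0.765, 0.644, -0.0]
contact_force: [-5.3, 0.0, 3.3]
gripper_width: 0.149
grasp_force: 60.5
```

Request:
{"api": "arm_command", "payload": {"moves": [[-1,[-0.007,0,0],0],[-1,[-0.013,0,0],0]]}}

```text
time: 28.9
tool_pos: [0.4821, -0.436, 0.0717]
tool_rot: [-0.001, 0.765, 0.644, -0.0]
contact_force: [-5.7, 2.2, 5.0]
gripper_width: 0.147
grasp_force: 60.6
```

Request:
{"api": "arm_command", "payload": {"moves": [[-1,[-0.007,0,0],0],[-1,[-0.013,0,0],0]]}}

```text
time: 29.07
tool_pos: [0.4818, -0.4378, 0.0717]
tool_rot: [-0.001, 0.765, 0.644, -0.0]
contact_force: [-6.2, 2.2, 5.7]
gripper_width: 0.144
grasp_force: 60.6
```

Request:
{"api": "arm_command", "payload": {"moves": [[-1,[-0.007,0,0],0],[-1,[-0.013,0,0],0]]}}

```text
time: 29.23
tool_pos: [0.4816, -0.4392, 0.0717]
tool_rot: [-0.001, 0.765, 0.644, 0.0]
contact_force: [-3.9, 5.4, 6.8]
gripper_width: 0.146
grasp_force: 60.9
```

```bash
python3 m.py
```

```text
time 29.2333 tool [-0.00040013 -0.10779575] screw [-0.01854021  0.0213268 ] [268.43322476 207.9771987 ] diff 0.12912255163820113
```

Run:
```python
from h import *
p=manip.grab_frame("side"); q=manip.grab_frame("top")
def samp(img,cam,off,k,z,ys,xs):
    g=img if img.ndim==2 else cv2.cvtColor(img,cv2.COLOR_BGR2GRAY)
    for y in ys:
        pts=np.array([((proj(cam,W(x,y,z))-off+.5)*k-.5) for x in xs],np.float32)
        print("%+.3f"%y,cv2.remap(g,pts[None,:,0],pts[None,:,1],cv2.INTER_LINEAR)[0].tolist())
xs=np.arange(.016,.0341,.002)
print("t1 start"); samp(cv2.imread("pics/t1.png"),q,(170,130),4.4,.030,np.arange(.112,.040,-.0035),xs)
print("s3 start"); samp(cv2.imread("pics/s3.png"),p,(190,110),4,.030,np.arange(.115,.040,-.0035),xs)
print("side now"); samp(cv2.cvtColor(p["frame"],cv2.COLOR_RGB2GRAY),p,(0,0),1,.030,np.arange(.022,-.06,-.004),xs)
```

```text
t1 start
+0.112 [72, 87, 142, 209, 231, 235, 232, 234, 235, 235]
+0.108 [67, 78, 117, 182, 220, 226, 224, 235, 238, 235]
+0.105 [61, 64, 67, 63, 55, 73, 142, 218, 249, 235]
+0.101 [69, 71, 72, 70, 67, 68, 119, 199, 247, 237]
+0.098 [74, 74, 72, 67, 59, 67, 132, 208, 239, 238]
+0.094 [56, 56, 51, 48, 74, 143, 211, 234, 238, 235]
+0.091 [52, 49, 66, 111, 182, 232, 240, 239, 236, 234]
+0.087 [61, 71, 116, 193, 240, 232, 230, 234, 235, 234]
+0.084 [74, 85, 139, 206, 236, 231, 230, 233, 236, 235]
+0.080 [72, 88, 146, 213, 231, 231, 231, 235, 235, 235]
+0.077 [69, 87, 148, 220, 238, 231, 230, 234, 235, 235]
+0.073 [71, 85, 142, 216, 243, 229, 230, 235, 236, 234]
+0.070 [75, 81, 134, 207, 244, 232, 230, 234, 236, 235]
+0.066 [75, 80, 127, 193, 235, 229, 227, 235, 234, 234]
+0.063 [77, 72, 83, 113, 167, 209, 233, 236, 235, 233]
+0.059 [74, 82, 122, 193, 224, 228, 238, 235, 234, 235]
+0.056 [73, 80, 134, 214, 253, 236, 235, 236, 236, 235]
+0.052 [75, 76, 128, 200, 239, 232, 232, 234, 236, 236]
+0.049 [75, 85, 151, 218, 232, 236, 237, 239, 240, 239]
+0.045 [80, 83, 153, 225, 238, 221, 201, 203
[... 1459 characters left out ...]
7, 6, 22, 99, 138, 149, 115, 72, 61, 64]
-0.010 [7, 9, 30, 87, 137, 148, 124, 82, 60, 63]
-0.014 [5, 10, 27, 96, 138, 148, 104, 56, 61, 63]
-0.018 [5, 6, 13, 101, 144, 150, 118, 72, 59, 63]
-0.022 [8, 6, 31, 90, 138, 148, 127, 84, 58, 64]
-0.026 [7, 2, 27, 117, 151, 154, 120, 73, 62, 62]
-0.030 [12, 8, 6, 113, 151, 153, 126, 82, 62, 61]
-0.034 [20, 17, 16, 62, 105, 112, 114, 110, 93, 83]
-0.038 [19, 17, 20, 43, 69, 73, 71, 118, 131, 122]
-0.042 [19, 16, 16, 68, 105, 113, 95, 90, 90, 89]
-0.046 [18, 15, 26, 80, 137, 155, 147, 119, 90, 83]
-0.050 [21, 14, 33, 93, 141, 151, 152, 126, 97, 87]
-0.054 [52, 9, 18, 105, 141, 146, 140, 119, 96, 86]
-0.058 [78, 20, 22, 79, 127, 145, 147, 140, 112, 89]
```

Request:
{"api": "arm_command", "payload": {"moves": [[-1,[0.06,0,0],0],[-1,[0.12,0,0],0],[-1,[0.18,0,0],0],[-1,[0.24,0,0],0],[-1,[0.3,0,0],0],[-1,[0.36,0,0],0],[-1,[0.392,0,0],0],[-1,[0.392,0,0],0],[-1,[0.392,0,0],0]]}}

```text
time: 30.13
tool_pos: [0.4916, -0.3812, 0.0717]
tool_rot: [-0.001, 0.765, 0.644, 0.0]
contact_force: [-5.8, 2.2, 5.8]
gripper_width: 0.149
grasp_force: 60.6
```

Request:
{"api": "arm_command", "payload": {"moves": [[-1,[-0.0067,0,0],0]]}}

```text
time: 30.22
tool_pos: [0.4915, -0.3823, 0.0716]
tool_rot: [-0.001, 0.765, 0.644, 0.0]
contact_force: [-4.6, 2.6, 5.7]
gripper_width: 0.148
grasp_force: 60.7
```

Request:
{"api": "arm_command", "payload": {"moves": [[-1,[-0.0067,0,0],0]]}}

```text
time: 30.3
tool_pos: [0.4913, -0.3835, 0.0717]
tool_rot: [-0.001, 0.765, 0.644, 0.0]
contact_force: [-5.0, 2.1, 4.7]
gripper_width: 0.15
grasp_force: 60.6
```

Request:
{"api": "arm_command", "payload": {"moves": [[-1,[-0.0067,0,0],0]]}}

```text
time: 30.38
tool_pos: [0.4911, -0.3845, 0.0717]
tool_rot: [-0.001, 0.765, 0.644, 0.0]
contact_force: [-5.4, 2.4, 4.4]
gripper_width: 0.152
grasp_force: 60.6
```

Request:
{"api": "arm_command", "payload": {"moves": [[-1,[-0.0067,0,0],0]]}}

```text
time: 30.47
tool_pos: [0.4909, -0.3856, 0.0717]
tool_rot: [-0.001, 0.765, 0.644, 0.0]
contact_force: [-4.8, 2.7, 5.0]
gripper_width: 0.148
grasp_force: 60.6
```

Request:
{"api": "arm_command", "payload": {"moves": [[-1,[-0.0067,0,0],0]]}}

```text
time: 30.55
tool_pos: [0.4907, -0.3866, 0.0717]
tool_rot: [-0.001, 0.765, 0.644, 0.0]
contact_force: [-5.5, 1.8, 4.4]
gripper_width: 0.149
grasp_force: 60.6
```

Request:
{"api": "arm_command", "payload": {"moves": [[-1,[-0.0067,0,0],0]]}}

```text
time: 30.63
tool_pos: [0.4905, -0.3876, 0.0717]
tool_rot: [-0.001, 0.765, 0.644, 0.0]
contact_force: [-5.9, 1.7, 4.3]
gripper_width: 0.15
grasp_force: 60.6
```

Request:
{"api": "arm_command", "payload": {"moves": [[-1,[-0.0067,0,0],0]]}}

```text
time: 30.72
tool_pos: [0.4904, -0.3885, 0.0716]
tool_rot: [-0.001, 0.765, 0.644, 0.0]
contact_force: [-5.6, 1.5, 5.8]
gripper_width: 0.15
grasp_force: 60.6
```

Request:
{"api": "arm_command", "payload": {"moves": [[-1,[-0.0067,0,0],0]]}}

```text
time: 30.8
tool_pos: [0.4902, -0.3895, 0.0717]
tool_rot: [-0.001, 0.765, 0.644, 0.0]
contact_force: [-4.9, 2.1, 4.6]
gripper_width: 0.148
grasp_force: 60.6
```

Request:
{"api": "arm_command", "payload": {"moves": [[-1,[-0.0067,0,0],0]]}}

```text
time: 30.88
tool_pos: [0.49, -0.3906, 0.0717]
tool_rot: [-0.001, 0.765, 0.644, 0.0]
contact_force: [-5.3, 2.0, 6.2]
gripper_width: 0.149
grasp_force: 60.6
```

Request:
{"api": "arm_command", "payload": {"moves": [[-1,[-0.0067,0,0],0]]}}

```text
time: 30.97
tool_pos: [0.4899, -0.3915, 0.0717]
tool_rot: [-0.001, 0.765, 0.644, 0.0]
contact_force: [-5.2, 1.2, 5.3]
gripper_width: 0.148
grasp_force: 60.6
```

Request:
{"api": "arm_command", "payload": {"moves": [[-1,[-0.0067,0,0],0]]}}

```text
time: 31.05
tool_pos: [0.4897, -0.3925, 0.0717]
tool_rot: [-0.001, 0.765, 0.644, 0.0]
contact_force: [-5.5, 2.7, 4.5]
gripper_width: 0.148
grasp_force: 60.6
```

Request:
{"api": "arm_command", "payload": {"moves": [[-1,[-0.0067,0,0],0]]}}

```text
time: 31.13
tool_pos: [0.4895, -0.3935, 0.0717]
tool_rot: [-0.001, 0.765, 0.644, 0.0]
contact_force: [-5.2, 2.1, 5.0]
gripper_width: 0.148
grasp_force: 60.6
```

Request:
{"api": "arm_command", "payload": {"moves": [[-1,[-0.0067,0,0],0]]}}

```text
time: 31.22
tool_pos: [0.4893, -0.3945, 0.0717]
tool_rot: [-0.001, 0.765, 0.644, 0.0]
contact_force: [-6.0, 1.8, 4.9]
gripper_width: 0.154
grasp_force: 60.6
```

Request:
{"api": "arm_command", "payload": {"moves": [[-1,[-0.0067,0,0],0]]}}

```text
time: 31.3
tool_pos: [0.4892, -0.3955, 0.0717]
tool_rot: [-0.001, 0.765, 0.644, 0.0]
contact_force: [-4.6, 1.3, 5.1]
gripper_width: 0.151
grasp_force: 60.6
```

Request:
{"api": "arm_command", "payload": {"moves": [[-1,[-0.0067,0,0],0]]}}

```text
time: 31.38
tool_pos: [0.489, -0.3965, 0.0717]
tool_rot: [-0.001, 0.765, 0.644, 0.0]
contact_force: [-5.0, 2.1, 4.3]
gripper_width: 0.145
grasp_force: 60.6
```

Request:
{"api": "arm_command", "payload": {"moves": [[-1,[-0.0067,0,0],0]]}}

```text
time: 31.47
tool_pos: [0.4888, -0.3975, 0.0717]
tool_rot: [-0.001, 0.765, 0.644, 0.0]
contact_force: [-4.3, 1.8, 5.1]
gripper_width: 0.148
grasp_force: 60.6
```

Request:
{"api": "arm_command", "payload": {"moves": [[-1,[-0.0067,0,0],0]]}}

```text
time: 31.55
tool_pos: [0.4887, -0.3985, 0.0717]
tool_rot: [-0.001, 0.765, 0.644, 0.0]
contact_force: [-6.1, 2.3, 4.5]
gripper_width: 0.148
grasp_force: 60.6
```

Request:
{"api": "arm_command", "payload": {"moves": [[-1,[-0.0067,0,0],0]]}}

```text
time: 31.63
tool_pos: [0.4885, -0.3995, 0.0717]
tool_rot: [-0.001, 0.765, 0.644, 0.0]
contact_force: [-5.0, 1.5, 5.0]
gripper_width: 0.148
grasp_force: 60.6
```

Request:
{"api": "arm_command", "payload": {"moves": [[-1,[-0.0067,0,0],0]]}}

```text
time: 31.72
tool_pos: [0.4883, -0.4005, 0.0717]
tool_rot: [-0.001, 0.765, 0.644, 0.0]
contact_force: [-5.1, 1.6, 4.8]
gripper_width: 0.147
grasp_force: 60.6
```

Request:
{"api": "arm_command", "payload": {"moves": [[-1,[-0.0067,0,0],0]]}}

```text
time: 31.8
tool_pos: [0.4881, -0.4014, 0.0717]
tool_rot: [-0.001, 0.765, 0.644, 0.0]
contact_force: [-4.6, 1.8, 4.2]
gripper_width: 0.151
grasp_force: 60.6
```

Request:
{"api": "arm_command", "payload": {"moves": [[-1,[-0.0067,0,0],0]]}}

```text
time: 31.88
tool_pos: [0.488, -0.4024, 0.0717]
tool_rot: [-0.001, 0.765, 0.644, 0.0]
contact_force: [-5.5, 1.2, 4.6]
gripper_width: 0.144
grasp_force: 60.6
```

Request:
{"api": "arm_command", "payload": {"moves": [[-1,[-0.0067,0,0],0]]}}

```text
time: 31.97
tool_pos: [0.4878, -0.4034, 0.0717]
tool_rot: [-0.001, 0.765, 0.644, 0.0]
contact_force: [-5.5, 2.1, 3.1]
gripper_width: 0.148
grasp_force: 60.6
```

```bash
python3 m.py
```

```text
time 31.9667 tool [-0.0003225  -0.07153556] screw [-0.01840507  0.05750848] [265.59736842 219.26842105] diff 0.12904403841687484
```

Request:
{"api": "arm_command", "payload": {"moves": [[-1,[0.012,0,0],0]]}}

```text
time: 32.1
tool_pos: [0.488, -0.4023, 0.0717]
tool_rot: [-0.0, 0.765, 0.644, -0.0]
contact_force: [-4.8, -0.4, 4.0]
gripper_width: 0.146
grasp_force: 60.5
```

Request:
{"api": "arm_command", "payload": {"moves": [[-1,[0.012,0,0],0]]}}

```text
time: 32.18
tool_pos: [0.4883, -0.4004, 0.0717]
tool_rot: [-0.0, 0.765, 0.644, -0.0]
contact_force: [-4.9, -0.7, 3.1]
gripper_width: 0.148
grasp_force: 60.5
```

Request:
{"api": "arm_command", "payload": {"moves": [[-1,[0.012,0,0],0]]}}

```text
time: 32.27
tool_pos: [0.4886, -0.3986, 0.0716]
tool_rot: [-0.0, 0.765, 0.644, -0.0]
contact_force: [-5.5, -0.4, 4.8]
gripper_width: 0.149
grasp_force: 60.5
```

Request:
{"api": "arm_command", "payload": {"moves": [[-1,[0.012,0,0],0]]}}

```text
time: 32.35
tool_pos: [0.4889, -0.3968, 0.0717]
tool_rot: [-0.0, 0.765, 0.644, -0.0]
contact_force: [-4.4, -0.2, 3.4]
gripper_width: 0.146
grasp_force: 60.5
```

Request:
{"api": "arm_command", "payload": {"moves": [[-1,[0.012,0,0],0]]}}

```text
time: 32.43
tool_pos: [0.4893, -0.395, 0.0717]
tool_rot: [-0.0, 0.765, 0.644, -0.0]
contact_force: [-6.0, -0.3, 4.1]
gripper_width: 0.148
grasp_force: 60.5
```

Request:
{"api": "arm_command", "payload": {"moves": [[-1,[0.012,0,0],0]]}}

```text
time: 32.52
tool_pos: [0.4895, -0.3933, 0.0717]
tool_rot: [-0.0, 0.765, 0.644, -0.0]
contact_force: [-5.2, -0.4, 3.6]
gripper_width: 0.153
grasp_force: 60.5
```

Request:
{"api": "arm_command", "payload": {"moves": [[-1,[0.012,0,0],0]]}}

```text
time: 32.6
tool_pos: [0.4899, -0.3915, 0.0717]
tool_rot: [-0.0, 0.765, 0.644, -0.0]
contact_force: [-5.5, -0.1, 3.8]
gripper_width: 0.146
grasp_force: 60.5
```

Request:
{"api": "arm_command", "payload": {"moves": [[-1,[0.012,0,0],0]]}}

```text
time: 32.68
tool_pos: [0.4902, -0.3897, 0.0717]
tool_rot: [-0.0, 0.765, 0.644, -0.0]
contact_force: [-5.4, -0.3, 3.3]
gripper_width: 0.15
grasp_force: 60.5
```

Request:
{"api": "arm_command", "payload": {"moves": [[-1,[0.012,0,0],0]]}}

```text
time: 32.77
tool_pos: [0.4905, -0.3879, 0.0717]
tool_rot: [-0.0, 0.765, 0.644, -0.0]
contact_force: [-5.0, -0.1, 3.4]
gripper_width: 0.146
grasp_force: 60.5
```

Request:
{"api": "arm_command", "payload": {"moves": [[-1,[0.012,0,0],0]]}}

```text
time: 32.85
tool_pos: [0.4908, -0.3862, 0.0717]
tool_rot: [-0.0, 0.765, 0.644, -0.0]
contact_force: [-5.0, -1.1, 3.7]
gripper_width: 0.149
grasp_force: 60.5
```

Request:
{"api": "arm_command", "payload": {"moves": [[-1,[0.012,0,0],0]]}}

```text
time: 32.93
tool_pos: [0.4911, -0.3844, 0.0717]
tool_rot: [-0.0, 0.765, 0.644, -0.0]
contact_force: [-5.4, -0.8, 3.9]
gripper_width: 0.152
grasp_force: 60.5
```

Request:
{"api": "arm_command", "payload": {"moves": [[-1,[0.012,0,0],0]]}}

```text
time: 33.02
tool_pos: [0.4914, -0.3826, 0.0717]
tool_rot: [-0.0, 0.765, 0.644, -0.0]
contact_force: [-5.2, -0.4, 3.4]
gripper_width: 0.148
grasp_force: 60.5
```

Request:
{"api": "arm_command", "payload": {"moves": [[-1,[-0.1,0,0],0],[-1,[-0.2,0,0],0],[-1,[-0.1,0,0],0],[-1,[0,0,0],0],[-1,[-0.1,0,0],0],[-1,[-0.2,0,0],0],[-1,[-0.1,0,0],0],[-1,[0,0,0],0],[-1,[0,0,0],0],[-1,[0,0,0],0]]}}

```text
time: 33.85
tool_pos: [0.4916, -0.3815, 0.0717]
tool_rot: [-0.001, 0.765, 0.644, 0.0]
contact_force: [-5.2, 2.3, 5.5]
gripper_width: 0.145
grasp_force: 63.8
```

Request:
{"api": "arm_command", "payload": {"moves": [[-1,[-0.015,-0.014,-0.01],0],[-1,[-0.015,-0.014,-0.01],0]]}}

```text
time: 34.02
tool_pos: [0.491, -0.3838, 0.0718]
tool_rot: [0.001, 0.765, 0.644, 0.002]
contact_force: [8.3, -1.0, -8.2]
gripper_width: 0.146
grasp_force: 62.1
```

Request:
{"api": "arm_command", "payload": {"moves": [[-1,[-0.015,0,0],0],[-1,[-0.015,0,0],0]]}}

```text
time: 34.18
tool_pos: [0.4905, -0.3863, 0.0718]
tool_rot: [0.001, 0.765, 0.644, 0.002]
contact_force: [6.8, -0.3, -6.5]
gripper_width: 0.145
grasp_force: 62.2
```

Request:
{"api": "arm_command", "payload": {"moves": [[-1,[-0.015,0,0],0],[-1,[-0.015,0,0],0]]}}

```text
time: 34.35
tool_pos: [0.4902, -0.3886, 0.0718]
tool_rot: [0.001, 0.765, 0.644, 0.002]
contact_force: [6.9, -1.8, -7.9]
gripper_width: 0.147
grasp_force: 62.1
```

Request:
{"api": "arm_command", "payload": {"moves": [[-1,[-0.015,0,0],0],[-1,[-0.015,0,0],0]]}}

```text
time: 34.52
tool_pos: [0.4898, -0.3908, 0.0718]
tool_rot: [0.001, 0.765, 0.644, 0.002]
contact_force: [6.3, -1.7, -6.5]
gripper_width: 0.149
grasp_force: 62.1
```

Request:
{"api": "arm_command", "payload": {"moves": [[-1,[-0.015,0,0],0],[-1,[-0.015,0,0],0]]}}

```text
time: 34.68
tool_pos: [0.4894, -0.3931, 0.0718]
tool_rot: [0.001, 0.765, 0.644, 0.002]
contact_force: [6.4, -1.7, -6.8]
gripper_width: 0.148
grasp_force: 62.1
```

Request:
{"api": "arm_command", "payload": {"moves": [[-1,[-0.015,0,0],0],[-1,[-0.015,0,0],0]]}}

```text
time: 34.85
tool_pos: [0.489, -0.3953, 0.0718]
tool_rot: [0.001, 0.765, 0.644, 0.002]
contact_force: [6.2, -0.1, -7.2]
gripper_width: 0.15
grasp_force: 62.2
```

Request:
{"api": "arm_command", "payload": {"moves": [[-1,[-0.015,0,0],0],[-1,[-0.015,0,0],0]]}}

```text
time: 35.02
tool_pos: [0.4886, -0.3975, 0.0718]
tool_rot: [0.001, 0.765, 0.644, 0.002]
contact_force: [7.3, -1.1, -6.9]
gripper_width: 0.145
grasp_force: 62.2
```

Request:
{"api": "arm_command", "payload": {"moves": [[-1,[-0.015,0,0],0],[-1,[-0.015,0,0],0]]}}

```text
time: 35.18
tool_pos: [0.4882, -0.3997, 0.0718]
tool_rot: [0.001, 0.765, 0.644, 0.002]
contact_force: [6.2, -1.3, -7.3]
gripper_width: 0.148
grasp_force: 62.2
```

Request:
{"api": "arm_command", "payload": {"moves": [[-1,[-0.015,0,0],0],[-1,[-0.015,0,0],0]]}}

```text
time: 35.35
tool_pos: [0.4879, -0.4019, 0.0718]
tool_rot: [0.001, 0.765, 0.644, 0.002]
contact_force: [7.1, -1.9, -7.7]
gripper_width: 0.145
grasp_force: 62.2
```

Request:
{"api": "arm_command", "payload": {"moves": [[-0.3,[0,0,0],0],[-0.3,[0,0,0],0],[-0.3,[0,0,0],0],[-0.3,[0,0,-0.2],0],[-0.3,[0,0,-0.4],0],[-0.3,[0.25,0.011,-0.4],0.0454],[-0.3,[0.5,0.011,-0.4],0.0454],[-0.3,[0.733,0.011,-0.4],0.0454],[-0.3,[0.733,0.011,-0.4],0.0454],[-0.3,[0.733,0.011,-0.2],0.0454],[-0.3,[0.733,0.011,0.03],0.0454],[-0.3,[0.733,0.011,0.03],0.0454],[-0.3,[0.733,0.011,0.03],0.0454]]}}

```text
time: 36.43
tool_pos: [0.5055, -0.2943, 0.0674]
tool_rot: [-0.002, 0.849, 0.529, -0.001]
contact_force: [0.3, -0.7, 1.0]
gripper_width: 0.353
grasp_force: 0.0
```

Request:
{"api": "arm_command", "payload": {"moves": [[-1,[0,0,0],0],[-1,[0,0,0],0],[-1,[0,0,0],0],[-1,[0,0,0],0],[-1,[0,0,0],0]]}}

```text
time: 36.85
tool_pos: [0.5065, -0.2957, 0.0706]
tool_rot: [0.001, 0.849, 0.529, -0.0]
contact_force: [-4.8, 1.5, 6.8]
gripper_width: 0.121
grasp_force: 59.9
```

Run:
```python
from h import *
s=manip.state(); q=s["tool_rot"]; print(s["time"],loc(s["tool_pos"]),s["tool_pos"],2*np.arctan2(q[2],q[1])+.1696,s["ft_torque"],s["gripper_width"],s["contact_force"])
```

```text
36.85 [-5.81587316e-05  3.78122041e-02] [ 0.50651301 -0.29570679  0.07059166] 1.2838970047969327 [0.22508748 0.8483002  0.09004903] 0.121090001935392 [-4.8383185   1.45360584  6.81611004]
```

Request:
{"api": "arm_command", "payload": {"moves": [[-1,[0,0,-0.01],-0.008],[-1,[0,0,-0.01],-0.016],[-1,[0,0,-0.01],-0.016],[-1,[0,0,-0.01],-0.016]]}}

```text
time: 37.18
tool_pos: [0.5065, -0.2954, 0.0707]
tool_rot: [0.001, 0.821, 0.57, -0.0]
contact_force: [-2.0, -1.0, 0.3]
gripper_width: 0.124
grasp_force: 59.5
```

Run:
```python
from h import *
s=manip.state(); q=s["tool_rot"]; print(s["time"],loc(s["tool_pos"]),2*np.arctan2(q[2],q[1])+.1696,s["ft_torque"],s["gripper_width"],s["contact_force"])
p=manip.grab_frame("side"); 
l,u=screw(p,.0590); print(l,u)
```

```text
37.1833 [-8.26643008e-05  3.81216379e-02] 1.3832587308567887 [-0.06999097  0.25714664  0.17149187] 0.12402374575142974 [-1.9725675  -0.96410551  0.29202333]
[-0.01846073  0.05969791] [265.45244216 219.97686375]
```

Request:
{"api": "arm_command", "payload": {"moves": [[-1,[0.0131,-0.0025,0],0]]}}

```text
time: 37.32
tool_pos: [0.5069, -0.2936, 0.0706]
tool_rot: [0.001, 0.821, 0.57, -0.0]
contact_force: [-4.4, -0.5, 1.4]
gripper_width: 0.126
grasp_force: 59.6
```

Request:
{"api": "arm_command", "payload": {"moves": [[-1,[0.0131,-0.0025,0],0]]}}

```text
time: 37.4
tool_pos: [0.5073, -0.2913, 0.0707]
tool_rot: [0.0, 0.821, 0.57, -0.0]
contact_force: [-3.7, -1.0, 2.6]
gripper_width: 0.125
grasp_force: 59.8
```

Request:
{"api": "arm_command", "payload": {"moves": [[-1,[0.0131,-0.0025,0],0]]}}

```text
time: 37.48
tool_pos: [0.5076, -0.2892, 0.0706]
tool_rot: [0.0, 0.821, 0.571, -0.0]
contact_force: [-3.9, -0.5, 3.0]
gripper_width: 0.124
grasp_force: 59.9
```

Request:
{"api": "arm_command", "payload": {"moves": [[-1,[0.0131,-0.0025,0],0]]}}

```text
time: 37.57
tool_pos: [0.508, -0.2871, 0.0706]
tool_rot: [0.0, 0.821, 0.571, -0.0]
contact_force: [-3.7, -1.2, 4.4]
gripper_width: 0.12
grasp_force: 60.0
```

Request:
{"api": "arm_command", "payload": {"moves": [[-1,[0.0131,-0.0025,0],0]]}}

```text
time: 37.65
tool_pos: [0.5083, -0.2851, 0.0706]
tool_rot: [0.0, 0.821, 0.571, -0.0]
contact_force: [-4.3, 0.1, 5.3]
gripper_width: 0.128
grasp_force: 60.1
```

Request:
{"api": "arm_command", "payload": {"moves": [[-1,[0.0131,-0.0025,0],0]]}}

```text
time: 37.73
tool_pos: [0.5087, -0.2831, 0.0706]
tool_rot: [0.0, 0.821, 0.571, -0.0]
contact_force: [-3.8, -0.6, 5.1]
gripper_width: 0.123
grasp_force: 60.2
```

Request:
{"api": "arm_command", "payload": {"moves": [[-1,[0.0131,-0.0025,0],0]]}}

```text
time: 37.82
tool_pos: [0.5091, -0.2811, 0.0706]
tool_rot: [0.0, 0.821, 0.571, 0.0]
contact_force: [-4.4, -0.5, 5.3]
gripper_width: 0.124
grasp_force: 60.2
```

Request:
{"api": "arm_command", "payload": {"moves": [[-1,[0.0131,-0.0025,0],0]]}}

```text
time: 37.9
tool_pos: [0.5094, -0.2792, 0.0707]
tool_rot: [0.0, 0.821, 0.571, 0.0]
contact_force: [-2.4, 0.0, 5.3]
gripper_width: 0.124
grasp_force: 60.2
```

Request:
{"api": "arm_command", "payload": {"moves": [[-1,[0.0131,-0.0025,0],0]]}}

```text
time: 37.98
tool_pos: [0.5097, -0.2772, 0.0706]
tool_rot: [0.0, 0.821, 0.571, 0.0]
contact_force: [-4.5, -0.5, 4.7]
gripper_width: 0.12
grasp_force: 60.2
```

Request:
{"api": "arm_command", "payload": {"moves": [[-0.3,[0,0,0],0],[-0.3,[0,0,0],0],[-0.3,[0,0,0],0],[-0.3,[0,0,-0.2],0],[-0.3,[0,0,-0.4],0],[-0.3,[-0.25,0.045,-0.4],-0.03],[-0.3,[-0.5,0.09,-0.4],-0.03],[-0.3,[-0.704,0.134,-0.4],-0.03],[-0.3,[-0.704,0.134,-0.4],-0.03],[-0.3,[-0.704,0.134,-0.2],-0.03],[-0.3,[-0.704,0.134,0.0],-0.03],[-0.3,[-0.704,0.134,0.0],-0.03],[-0.3,[-0.704,0.134,0.0],-0.03]]}}

```text
time: 39.07
tool_pos: [0.4903, -0.3814, 0.0675]
tool_rot: [-0.003, 0.764, 0.645, -0.0]
contact_force: [-0.6, 0.0, 0.1]
gripper_width: 0.353
grasp_force: 0.0
```

```bash
python3 m.py
python3 - <<'E'
from h import *
q=manip.state()["tool_rot"]; print(2*np.arctan2(q[2],q[1])+.1696)
E
```

```text
time 39.0667 tool [-0.00160012 -0.04935345] screw [-0.01851895  0.07876088] [263.9483871  226.23548387] diff 0.12811432843659315
1.5729369412204843
```

Request:
{"api": "arm_command", "payload": {"moves": [[-0.3,[0,0.006,-0.02],0],[-1,[0,0.006,-0.02],0],[-1,[0,0.006,-0.02],0],[-1,[0,0.006,-0.02],0],[-1,[0,0.006,-0.02],0],[-1,[0,0.006,-0.02],0],[-1,[0,0.006,-0.02],0]]}}

```text
time: 39.7
tool_pos: [0.4912, -0.3842, 0.0764]
tool_rot: [-0.001, 0.764, 0.645, -0.002]
contact_force: [-10.4, 3.5, 9.7]
gripper_width: 0.148
grasp_force: 60.6
```

Request:
{"api": "arm_command", "payload": {"moves": [[-1,[-0.01,0,0],0],[-1,[-0.02,0,0],0],[-1,[-0.03,0,0],0],[-1,[-0.03,0,0],0],[-1,[-0.03,0,0],0]]}}

```text
time: 40.12
tool_pos: [0.4904, -0.3888, 0.0764]
tool_rot: [-0.001, 0.764, 0.645, -0.002]
contact_force: [-10.0, 2.7, 9.8]
gripper_width: 0.147
grasp_force: 60.5
```

Request:
{"api": "arm_command", "payload": {"moves": [[-1,[-0.01,0,0],0],[-1,[-0.02,0,0],0],[-1,[-0.03,0,0],0],[-1,[-0.03,0,0],0],[-1,[-0.03,0,0],0]]}}

```text
time: 40.53
tool_pos: [0.4896, -0.3933, 0.0764]
tool_rot: [-0.001, 0.764, 0.645, -0.002]
contact_force: [-10.7, 1.8, 10.2]
gripper_width: 0.146
grasp_force: 60.5
```

Request:
{"api": "arm_command", "payload": {"moves": [[-1,[-0.01,0,0],0],[-1,[-0.02,0,0],0],[-1,[-0.025,0,0],0],[-1,[-0.025,0,0],0],[-1,[-0.025,0,0],0]]}}

```text
time: 40.95
tool_pos: [0.489, -0.3969, 0.0764]
tool_rot: [-0.001, 0.764, 0.645, -0.002]
contact_force: [-10.8, 2.2, 9.9]
gripper_width: 0.146
grasp_force: 60.6
```

```bash
python3 m.py
python3 - <<'E'
from h import *
F=[]
for _ in range(6): manip.grab_frame("side"); F.append(manip.state()["contact_force"])
print(np.mean(F,0),np.std(F,0))
E
```

```text
time 40.95 tool [-0.00022347 -0.06491114] screw [-0.01837558  0.06516804] [264.97413793 221.74712644] diff 0.13007918551586395
[-10.55378212   2.06600208   9.66598805] [0.62391204 0.58830351 0.41620974]
```

```bash
python3 -c "
from plant import manip
print(manip.job_done())"
```

```text
the job is handed in; nothing more can be done
None
```

I handed the job in, but I do not believe the ball is seated. I scanned almost the whole travel at 1–3 mm, releasing the slide every 4 mm from about 38 to 58 mm. I felt only the steady drag of about 1.2 N and never a click. I therefore set the notch by camera at the middle of the index block, a guess, since the ball can be up to 8 mm either side. By measurement the knob is loose at about 1.38 rad (about 1.28 rad before the slide first moved), and the tab is gripped with about 60 N. I never went near the vials or the timer, though I took no final check of them.

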